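# Set and lock the cam clamp on a dental cast

## Task

Clamp the cream dental cast in its blue holder: with the red cam lever open, turn the black wing nut until the lever starts to bite on the cast about half-way through its swing, then flip the lever fully down and leave it locked. Too loose will not hold and too tight cracks the plaster, so feel for the bite; never turn the nut while the lever is shut, and leave the cast where it stands and the other things alone.

Things in the scene. Friction and masses are not known exactly. Their poses are not given: they have to be found in the camera images.
- clamp: Blue clamp fixed to the table. Origin: on the table top straight under the pressing foot and the middle of the cast. A steel column 125 mm from it along the clamp's +y carries the black wing nut on top and a blue arm reaching back along -y to a head (36 x 36 mm) over the origin. The head holds the red cam lever above and, below, a rubber foot that the cam pushes straight down on the cast.
- nut (a joint): Turn of the wing nut, 0 to 7 rad; grows clockwise seen from above (tightening). Each rad lowers the whole arm with nut, lever and foot by 3 mm. Stiff (0.22 N m), stays where left. Starts at 0 to 0.8, always too loose: the lever then bites too late or not at all, and 0.8 to 5 rad more are needed.
- nut_grip (a point): Centre of the nut's wing, 156 mm above the table at nut 0 and 3 mm lower per rad of nut: an upright black bar 54 mm long, 12 mm thick, reaching 14 mm above and 20 mm below this point (a steel collar 28 mm wide lies under it), to be gripped across its 12 mm from above. Its length lies along this point's x axis, which at joint value 0 is the clamp's x axis and turns with the nut.
- lever (a joint): Swing of the red cam lever: 0 open (leaning 0.10 rad from upright towards the clamp's -x), 1.45 rad fully down, flat towards the clamp's -x; hinge along the clamp's y. Starts at 0 to 0.1. The cam lowers the foot by 7.3 mm at 0.4, 12.0 at 0.72, 14.7 at 1.0 and 15.8 at 1.3. Right setting: it begins to bite at about 0.72 rad. Each rad of nut brings the bite about 0.24 rad earlier.
- lever_pivot (a point): The lever's hinge in the head, 130 mm above the table at nut 0, 3 mm lower per rad of nut. The lever swings with slight friction (0.08 N m) until the foot meets the cast, then resists with up to about 0.3 N m. Let go before about 1.3 rad it springs back to near where the bite began; past that it is over centre and stays down.
- lever_tip (a point): On the red lever's centre line near its end, 90 mm from the pivot. The handle is a flat bar 14 mm wide (along the hinge) and 8 mm thick, ending in a 14 mm round bead centred 88 mm from the pivot.
- cast_mid (a point): Middle of the cream plaster dental cast (block 62 x 66 x 28 mm with a horseshoe of teeth, 36 mm tall in all, 0.2 kg), half-way up the block. It stands loose on a square aluminium seat 12 mm thick; the foot presses on the flat inside the horseshoe.
- cast: The same cast; origin at the centre of its underside. The foot above it (black rubber, 22 mm wide) is screwed into the head by an amount that differs by up to 5 mm either way and is not measured, so the right nut setting must be found by feel. The foot is on a preloaded spring: 10 N at first touch, then 6.5 N more per mm.
- cast2_mid (a point): Bystander: a second, greenish cast of the same size, loose on the table. Leave alone.
- mouse_mid (a point): Bystander: a small red and black computer mouse, about 94 x 60 x 28 mm, loose. Leave alone.
- wand_mid (a point): Bystander: a white hand scanner lying on the table, about 200 x 36 x 34 mm, loose. Leave alone.

How it is judged:
At the end, for the whole second after the job is handed in: The lever is fully down (1.36 rad or more), the foot holds the cast with 20 to 45 N (as when the lever begins to bite between about 40 and 60 per cent of its swing), and the cast is within 8 mm of where it stood (value of joint lever above 1.36 rad and contact force between clamp and cast between 20 and 45 N and distance of cast_mid from where it was at the start of the episode below 0.008 m); the robot touches nothing.
It fails at once if the cast is pressed with more than 56 N by the clamp (cracked) (contact force between clamp and cast above 56 N).
It fails at once if the nut is turned while the lever is shut (value of joint lever above 1.34 rad and (velocity of joint nut above 0.3 rad/s or velocity of joint nut below -0.3 rad/s)).
It fails at once if the robot presses on the cast with more than 15 N (contact force between any of the fingers, the arm and cast above 15 N).
It fails at once if the second cast, the mouse or the scanner is moved by more than 15 mm (distance of any of cast2_mid, mouse_mid, wand_mid from where it was at the start of the episode above 0.015 m).
It also fails if it takes over 72 s, if anything falls off the work surface, if the arm or the gripper's body presses on something with over 40 N, if the wrist force passes 120 N, or if a joint passes its speed limit or range.

## Robot

A 6-joint arm with a two-finger parallel gripper is mounted at the origin on the work surface. World frame = base frame: x ahead of the robot, y to its left, z up, the work surface at z = 0. Lengths are in m, angles in rad, forces in N, time in s.
With the tool pointing down it reaches from about 0.35 to 0.775 m from the base axis. Payload 5.5 kg.
Tool frame: the origin (TCP) lies at the very end of the fingers, on their centre line; the grasp point (between the pads) lies 19 mm behind it; z points along the fingers, y is the direction in which the jaws open and shut (so a half turn about z gives the same grasp; the last joint's range is limited). The gripper opens to 85 mm and grips with 20 to 120 N. Pads are 22 mm wide; open, the fingers measure 114 mm over their backs; the gripper's body (76 mm by 85 mm) begins 54 mm behind the grasp point. The pads swing forward as they close: fully open they stand 13 mm farther back than shut.
Start: joints at [-1.457, 0.313, 0.046, 1.304, 0, 1.431], TCP at [0.144, -0.557, 0.196] pointing down, gripper open.
Joint ranges: [-2.76, 2.76], [-0.86, 1.69], [-1.03, 1.26], [-2.2, 2.34], [-1.47, 1.5], [-3.14, 3.14]. Speed limits (rad/s): [2.57, 2.57, 3.14, 3.14, 3.14, 3.14].

## Interface

Orientations are given as [roll, pitch, yaw] about the fixed x, y, z axes, in that order (R = Rz(yaw) Ry(pitch) Rx(roll)).
In Python, from workcell import manip gives the robot as it stands.
- The arm moves only by the tool jog_arm, never from a script. Its argument "steps" is a list of rows, each an object with "slide": the shift along the tool's x, y, z in mm, a list of three; "twist": the turn about the tool's z in rad. A call has 1 to 8 rows; each row is the pose to reach, as a shift and turn from the pose commanded when the call began, along the tool's axes at that moment; what a row does not reach only later rows make up. A row lasts 1/12 s, in which the tool goes at most 41.7 mm and 7.16 degrees, less where a joint would pass 70% of its speed; a pose out of reach is approached as far as the arm can. A call with a gripper value outside its range is refused whole. "fingers" is the finger opening in mm, from 0 to 85.4, set as the call begins (left out, the last holds). The fingers move at their own pace and stop on an object; the grip force is fixed at half the most. Time passes only in rows, so rows that repeat a pose let the fingers close. It gives the time, the measured TCP pose, the force and the opening at its end, in the units of the state.
- manip.state(): the state, without advancing time (a new reading comes with each control period).
- manip.snapshot(name): name is "side" or "top"; returns a dict with "pixels" (480x640x3 uint8, red, green, blue), "mtx" (3x3 intrinsics, pixels), "distortion" ([k1, k2, p1, p2, k3] as OpenCV has them; the pictures are not rectified), "eye" and "rotation" of the camera in the world. Camera axes: x right, y down, z forward; pixel columns grow to the right and rows downward; lengths in m; the calibration is good to about 2 mm. A picture is of the moment at which its call begins. There is no depth.
- manip.job_done(): hands the job in, once; it reports no verdict.
The state is a dict: "t": time; "q": joint angles; "dq": joint speeds; "effort": joint torques, N m; "position": TCP position; "ee_rot": TCP orientation; "ft_force": force on the tool from outside, world axes, zero at the start; "torque": the same for the moment, N m; "gripper_width": finger opening in m.
Only numpy, scipy, OpenCV 4.12 (cv2) and the standard library are available. Lean on these libraries where they do the work, as an engineer would, in place of code of your own. Each camera call takes 0.05 s, during which the arm holds its last target.

## Working session

There is one attempt and no reset: what is moved stays moved. The work goes in short steps, Python scripts to look and compute and a tool call to move; the robot and the scene stay as the last step left them, time stands still between calls to the robot, and variables do not carry over. Pictures are saved under pics/ and viewed, and the job is handed in when it is done.

Besides the shell and the picture viewer there is one more tool, called after "Call:" as name(argument=value, ...) on one line, values as JSON. jog_arm: Moves the arm, as the interface text tells. Its arguments: {"type":"object","properties":{"steps":{"type":"array","items":{"type":"object","properties":{"slide":{"type":"array","items":{"type":"number"}},"twist":{"type":"number"}}}},"fingers":{"type":"number"}},"required":["steps"]}

```bash
mkdir -p pics; ls; cat > h.py <<'E'
import numpy as np,cv2
from workcell import manip
def snap(n,f):
    s=manip.snapshot(n); cv2.imwrite('pics/'+f+'.png',cv2.cvtColor(s['pixels'],cv2.COLOR_RGB2BGR))
    np.savez('pics/'+f+'.npz',**{k:np.array(v) for k,v in s.items()}); return s
def ray(s,uv):
    p=cv2.undistortPoints(np.array([[uv]],float),np.array(s['mtx']),np.array(s['distortion']))[0,0]
    d=np.array(s['rotation'])@np.array([p[0],p[1],1]); return np.array(s['eye']),d/np.linalg.norm(d)
def onz(s,uv,z):
    e,d=ray(s,uv); return e+d*(z-e[2])/d[2]
def tri(s1,a,s2,b):
    e1,d1=ray(s1,a);e2,d2=ray(s2,b)
    t=np.linalg.lstsq(np.stack([d1,-d2],1),e2-e1,rcond=None)[0]
    p,q=e1+d1*t[0],e2+d2*t[1]; return (p+q)/2,np.linalg.norm(p-q)
def proj(s,P):
    R=np.array(s['rotation']); rv=cv2.Rodrigues(R.T)[0]; t=-R.T@np.array(s['eye'])
    return cv2.projectPoints(np.array(P,float).reshape(-1,1,3),rv,t,np.array(s['mtx']),np.array(s['distortion']))[0][:,0]
def load(f): return dict(np.load('pics/'+f+'.npz'))
E
python3 - <<'E'
from h import *
for n in('side','top'):
    s=snap(n,n+'0'); print(n,s['eye'],s['rotation'],s['mtx'])
st=manip.state()
for k in st: print(k,np.round(st[k],4))
E
```

```text
pics
side [0.4587583  0.52158409 0.82462118] [-2.4081919  -0.01451346 -2.9182489 ] [[581.7397118   0.        315.0056255]
 [  0.        581.7397118 245.8058644]
 [  0.          0.          1.       ]]
top [ 0.44077303 -0.08241592  1.14753058] [-2.98216507 -0.01529417 -1.55769386] [[542.04114869   0.         320.96172731]
 [  0.         542.04114869 236.7853742 ]
 [  0.           0.           1.        ]]
t 0.1
q [-1.4566  0.314   0.0451  1.3036 -0.      1.4312]
dq [-0.0006 -0.0008  0.0006 -0.0016  0.0017 -0.    ]
effort [ 3.00000e-03 -4.81722e+01  2.99247e+01  1.26000e-02 -2.00000e-04
  0.00000e+00]
position [ 0.1443 -0.5561  0.1956]
ee_rot [-3.1399e+00 -2.0000e-04  2.5380e-01]
ft_force [-0.4618 -0.579   0.2093]
torque [ 0.0176 -0.0089 -0.1029]
gripper_width 0.0852
```

```bash
sed -i 's/^from workcell.*/&\nfrom scipy.spatial.transform import Rotation as Ro\ndef RM(s): return Ro.from_euler("xyz",np.array(s["rotation"])).as_matrix()/; s/np.array(s\[.rotation.\])@/RM(s)@/; s/R=np.array(s\[.rotation.\])/R=RM(s)/' h.py; cat h.py | head -30
```

```text
import numpy as np,cv2
from workcell import manip
from scipy.spatial.transform import Rotation as Ro
def RM(s): return Ro.from_euler("xyz",np.array(s["rotation"])).as_matrix()
def snap(n,f):
    s=manip.snapshot(n); cv2.imwrite('pics/'+f+'.png',cv2.cvtColor(s['pixels'],cv2.COLOR_RGB2BGR))
    np.savez('pics/'+f+'.npz',**{k:np.array(v) for k,v in s.items()}); return s
def ray(s,uv):
    p=cv2.undistortPoints(np.array([[uv]],float),np.array(s['mtx']),np.array(s['distortion']))[0,0]
    d=RM(s)@np.array([p[0],p[1],1]); return np.array(s['eye']),d/np.linalg.norm(d)
def onz(s,uv,z):
    e,d=ray(s,uv); return e+d*(z-e[2])/d[2]
def tri(s1,a,s2,b):
    e1,d1=ray(s1,a);e2,d2=ray(s2,b)
    t=np.linalg.lstsq(np.stack([d1,-d2],1),e2-e1,rcond=None)[0]
    p,q=e1+d1*t[0],e2+d2*t[1]; return (p+q)/2,np.linalg.norm(p-q)
def proj(s,P):
    R=RM(s); rv=cv2.Rodrigues(R.T)[0]; t=-R.T@np.array(s['eye'])
    return cv2.projectPoints(np.array(P,float).reshape(-1,1,3),rv,t,np.array(s['mtx']),np.array(s['distortion']))[0][:,0]
def load(f): return dict(np.load('pics/'+f+'.npz'))
```

View pics/side0.png

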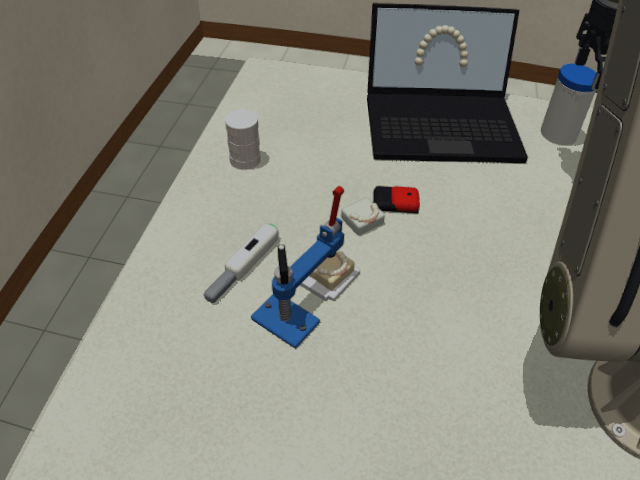

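View pics/top0.png

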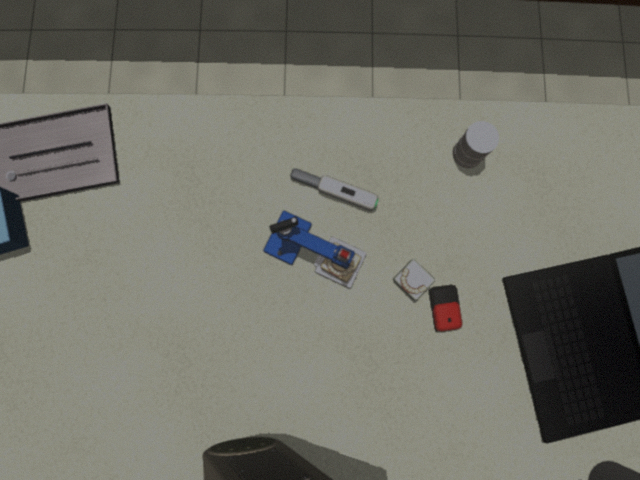

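```bash
python3 - <<'E'
import cv2
a=cv2.imread('pics/top0.png')[190:310,250:410]; cv2.imwrite('pics/ct0.png',cv2.resize(a,None,fx=5,fy=5,interpolation=2))
a=cv2.imread('pics/side0.png')[175:355,200:430]; cv2.imwrite('pics/cs0.png',cv2.resize(a,None,fx=3.3,fy=3.3,interpolation=2))
E
```

```text
(no output)
```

View pics/ct0.png

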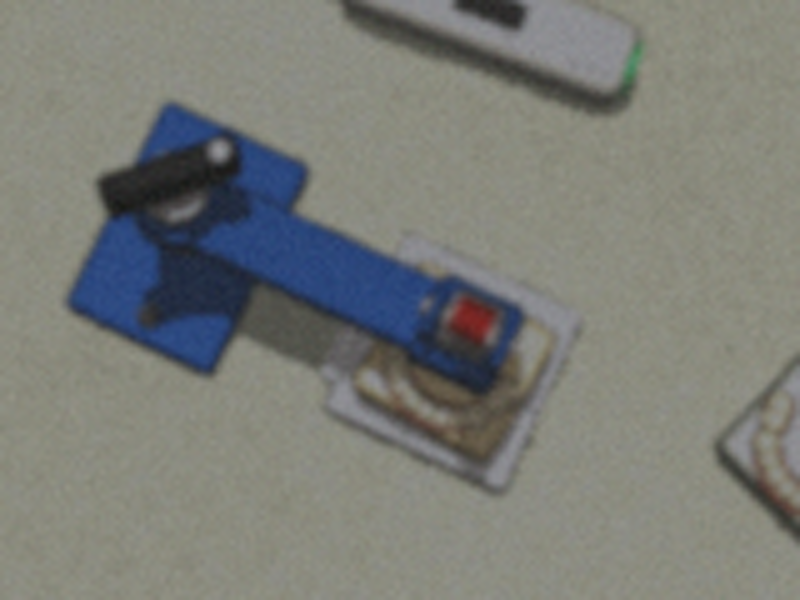

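View pics/cs0.png

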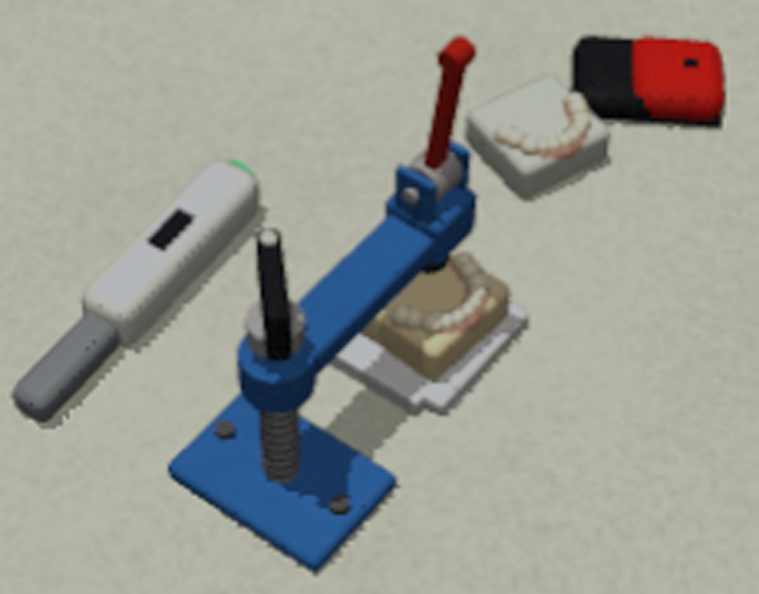

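```bash
python3 - <<'E'
from h import *
t=load('top0');s=load('side0')
c=lambda x,y:(x/5+250,y/5+190)
cs=lambda x,y:(x/3.3+200,y/3.3+175)
P=[onz(t,c(*p),0.008)[:2] for p in [(170,103),(307,167),(213,375),(70,300)]]
for a,b in[(0,1),(1,2),(2,3),(3,0)]:
    d=P[b]-P[a];print('plate',P[a].round(4),np.linalg.norm(d).round(4),np.degrees(np.arctan2(d[1],d[0])).round(1))
print('centre',np.mean(P,0))
S=[onz(t,c(*p),0.012)[:2] for p in [(403,232),(582,318),(505,493),(325,405)]]
for a,b in[(0,1),(1,2),(2,3),(3,0)]:
    d=S[b]-S[a];print('seat',S[a].round(4),np.linalg.norm(d).round(4),np.degrees(np.arctan2(d[1],d[0])).round(1))
print('seat centre',np.mean(S,0))
# arm edge
A=[onz(t,c(*p),0.12)[:2] for p in [(250,198),(432,268)]];d=A[0]-A[1];print('arm',np.degrees(np.arctan2(d[1],d[0])))
A=[onz(t,c(*p),0.12)[:2] for p in [(212,255),(412,345)]];d=A[0]-A[1];print('arm',np.degrees(np.arctan2(d[1],d[0])))
for z in(.167,.170):
  A=[onz(t,c(*p),z)[:2] for p in [(100,183),(115,215),(240,165),(215,133)]];a=(A[0]+A[1])/2;b=(A[2]+A[3])/2;d=b-a
  print('wing',(a+b)/2,np.linalg.norm(d),np.degrees(np.arctan2(d[1],d[0])))
print('dot',tri(t,c(220,152),s,cs(269,237)))
print('tip',tri(t,c(473,320),s,cs(458,52)))
E
```

```text
plate [ 0.6799 -0.0174] 0.0651 -114.5
plate [ 0.6529 -0.0766] 0.0977 156.9
plate [ 0.563  -0.0384] 0.0687 63.2
plate [0.594  0.0229] 0.0949 -25.1
centre [ 0.62243848 -0.02737656]
seat [ 0.6247 -0.1178] 0.0841 -115.1
seat [ 0.5891 -0.194 ] 0.081 156.5
seat [ 0.5147 -0.1617] 0.0839 64.7
seat [ 0.5506 -0.0858] 0.0808 -23.4
seat centre [ 0.56978088 -0.13983625]
arm 69.59557475456008
arm 66.45417854933592
wing [ 0.6198922 -0.0262459] 0.04773296893104516 -66.06137240995302
wing [ 0.61934417 -0.02641775] 0.04758692666616462 -66.06137240995312
dot (array([ 0.62925674, -0.04523839,  0.16607177]), np.float64(0.0013321230778631807))
tip (array([ 0.56131777, -0.13611108,  0.21529128]), np.float64(0.00012487900246220424))
```

```bash
python3 - <<'E'
from h import *
s=load('side0')
O=np.array([.5698,-.1398,0]);yw=-.428
x=np.array([np.cos(yw),np.sin(yw),0]);y=np.array([-np.sin(yw),np.cos(yw),0])
a=cv2.imread('pics/side0.png')[220:300,290:370]; a=cv2.resize(a,None,fx=9,fy=9,interpolation=2)
cam=np.array(s['eye'])-O; cam[2]=0;cam/=np.linalg.norm(cam)
for z,col in((.04,(0,0,255)),(.05,(0,255,0)),(.055,(255,0,255)),(.06,(255,255,0))):
    th=np.linspace(-1.5,1.5,60); P=[O+.011*(np.cos(k)*cam+np.sin(k)*np.array([-cam[1],cam[0],0]))+[0,0,z] for k in th]
    p=(proj(s,P)-[290,220])*9
    cv2.polylines(a,[p.astype(np.int32).reshape(-1,1,2)],False,col,1)
cv2.imwrite('pics/foot0.png',a[:600])
E
```

```text
(no output)
```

View pics/foot0.png

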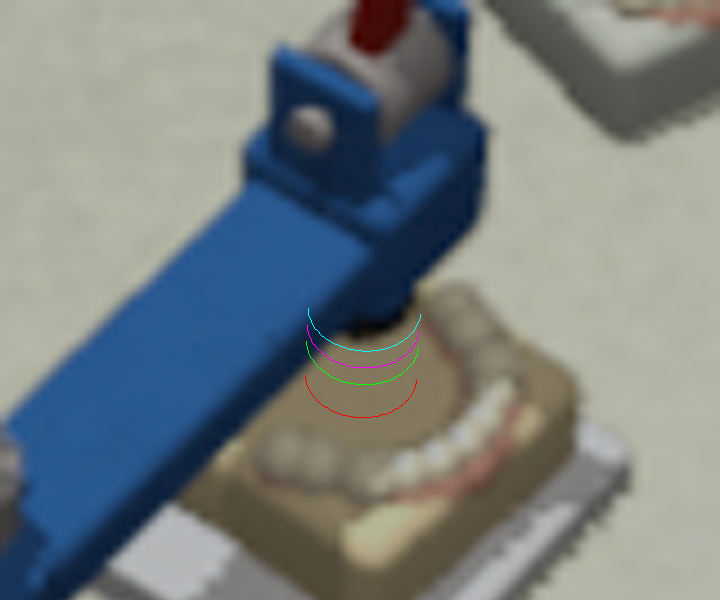

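Call:
jog_arm(steps=[{"slide":[30,-20,-25],"twist":-0.12},{"slide":[60,-40,-50],"twist":-0.24},{"slide":[90,-60,-75],"twist":-0.36},{"slide":[120,-80,-95],"twist":-0.48},{"slide":[150,-100,-110],"twist":-0.6},{"slide":[180,-120,-110],"twist":-0.72},{"slide":[210,-140,-110],"twist":-0.84},{"slide":[240,-160,-110],"twist":-0.96}])

```text
t: 0.77
position: [0.3374, -0.34, 0.3067]
ee_rot: [3.141, 0.0, 1.22]
ft_force: [0.5, -1.2, 0.1]
gripper_width: 0.0853
```

```bash
cat >> h.py <<'E'
def goto(P,yaw=None):
    st=manip.state(); p=np.array(st['position']); R=Ro.from_euler('xyz',st['ee_rot'])
    print('t',round(st['t'],2),'p',p.round(4),'yaw',round(st['ee_rot'][2],3),'q6',round(st['q'][5],2),'F',np.round(st['ft_force'],2),'w',round(st['gripper_width'],4))
    print('slide',(R.inv().apply(np.array(P)-p)*1000).round(1), '' if yaw is None else 'twist %.3f'%(-(((yaw-st['ee_rot'][2])+np.pi)%(2*np.pi)-np.pi)))
E
python3 -c "
from h import *
goto([.6212,-.0267,.30],-1.15)"
```

```text
t 0.77 p [ 0.3374 -0.34    0.3067] yaw 1.22 q6 0.97 F [ 0.46 -1.23  0.14] w 0.0853
slide [391.8 158.6   6.7] twist 2.370
```

Call:
jog_arm(steps=[{"slide":[35,14,0],"twist":-0.12},{"slide":[70,28,0],"twist":-0.24},{"slide":[105,42,0],"twist":-0.36},{"slide":[140,56,0],"twist":-0.48},{"slide":[175,70,0],"twist":-0.6},{"slide":[210,84,0],"twist":-0.72},{"slide":[245,98,0],"twist":-0.84},{"slide":[280,112,0],"twist":-0.96}])

```text
t: 1.43
position: [0.5401, -0.1165, 0.306]
ee_rot: [-3.141, -0.0, 2.18]
ft_force: [0.3, -0.6, 0.9]
gripper_width: 0.085
```

```bash
python3 -c "
from h import *
goto([.6212,-.0267,.28],-1.15)"
```

```text
t 1.43 p [ 0.5401 -0.1165  0.306 ] yaw 2.18 q6 0.6 F [ 0.35 -0.59  0.9 ] w 0.085
slide [ 27.2 117.9  26. ] twist -2.953
```

Call:
jog_arm(steps=[{"slide":[8,35,0],"twist":-0.12},{"slide":[16,70,0],"twist":-0.24},{"slide":[24,105,0],"twist":-0.36},{"slide":[27,118,10],"twist":-0.48},{"slide":[27,118,20],"twist":-0.6},{"slide":[27,118,26],"twist":-0.72},{"slide":[27,118,26],"twist":-0.84},{"slide":[27,118,26],"twist":-0.96}])

```text
t: 2.1
position: [0.6207, -0.0287, 0.2788]
ee_rot: [3.141, -0.003, 3.14]
ft_force: [-0.6, -0.4, 0.0]
gripper_width: 0.0854
```

Call:
jog_arm(steps=[{"twist":-0.12},{"twist":-0.24},{"twist":-0.36},{"twist":-0.48},{"twist":-0.6},{"twist":-0.72},{"twist":-0.84},{"twist":-0.96}])

```text
$.steps[0]: bad value
```

```bash
python3 -c "
from h import *
goto([.6212,-.0267,.14],-1.15)"
```

```text
t 2.1 p [ 0.6207 -0.0287  0.2788] yaw 3.14 q6 -0.17 F [-0.56 -0.44  0.01] w 0.0854
slide [ -0.9   1.9 138.8] twist -1.993
```

Call:
jog_arm(steps=[{"slide":[0,1,5],"twist":-0.12},{"slide":[0,2,10],"twist":-0.24},{"slide":[0,2,15],"twist":-0.36},{"slide":[0,2,20],"twist":-0.48},{"slide":[0,2,25],"twist":-0.6},{"slide":[0,2,30],"twist":-0.72},{"slide":[0,2,35],"twist":-0.84},{"slide":[0,2,40],"twist":-0.96}])

```text
t: 2.77
position: [0.6209, -0.0271, 0.2395]
ee_rot: [3.141, -0.001, -2.183]
ft_force: [0.2, -0.2, -0.5]
gripper_width: 0.0857
```

Call:
jog_arm(steps=[{"slide":[0,0,0],"twist":-0.12},{"slide":[0,0,0],"twist":-0.24},{"slide":[0,0,0],"twist":-0.36},{"slide":[0,0,0],"twist":-0.48},{"slide":[0,0,0],"twist":-0.6},{"slide":[0,0,0],"twist":-0.72},{"slide":[0,0,0],"twist":-0.84},{"slide":[0,0,0],"twist":-0.96}])

```text
t: 3.43
position: [0.6209, -0.0271, 0.2397]
ee_rot: [3.14, 0.001, -1.223]
ft_force: [-0.0, 0.7, 0.2]
gripper_width: 0.0851
```

```bash
python3 -c "
from h import *
goto([.6212,-.0267,.14],-1.15)
snap('top','top1');snap('side','side1')
a=cv2.imread('pics/top1.png')[190:310,250:410]; cv2.imwrite('pics/ct1.png',cv2.resize(a,None,fx=4,fy=4,interpolation=2))
a=cv2.imread('pics/side1.png')[175:355,200:430]; cv2.imwrite('pics/cs1.png',cv2.resize(a,None,fx=3.3,fy=3.3,interpolation=2))
"
```

```text
t 3.43 p [ 0.6209 -0.0271  0.2397] yaw -1.223 q6 -2.09 F [-0.01  0.7   0.2 ] w 0.0851
slide [-0.2 -0.5 99.7] twist -0.073
```

View pics/cs1.png

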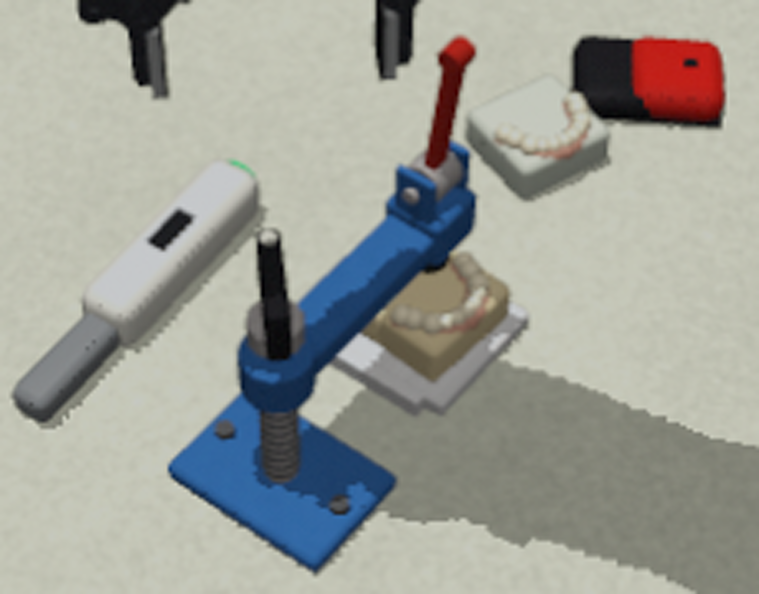

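Call:
jog_arm(steps=[{"slide":[0,0,20],"twist":-0.07},{"slide":[0,0,40],"twist":-0.07},{"slide":[0,0,60],"twist":-0.07},{"slide":[0,0,80],"twist":-0.07},{"slide":[0,0,90],"twist":-0.07},{"slide":[0,0,98],"twist":-0.07},{"slide":[0,0,98],"twist":-0.07}])

```text
t: 4.12
position: [0.6202, -0.027, 0.1407]
ee_rot: [3.139, 0.002, -1.161]
ft_force: [-0.0, 0.2, 0.4]
gripper_width: 0.0853
```

Call:
jog_arm(fingers=5, steps=[{"slide":[0,0,0],"twist":0},{"slide":[0,0,0],"twist":0},{"slide":[0,0,0],"twist":0},{"slide":[0,0,0],"twist":0},{"slide":[0,0,0],"twist":0},{"slide":[0,0,0],"twist":0}])

```text
t: 4.62
position: [0.6214, -0.0272, 0.1429]
ee_rot: [-3.141, -0.001, -1.159]
ft_force: [0.0, -0.2, 0.0]
gripper_width: 0.0124
```

```bash
python3 -c "
from h import *
goto([.6212,-.0267,.14],-1.15)
print(manip.state()['torque'])
snap('side','side2')
a=cv2.imread('pics/side2.png')[175:355,200:430]; cv2.imwrite('pics/cs2.png',cv2.resize(a,None,fx=3.3,fy=3.3,interpolation=2))
"
```

```text
t 4.62 p [ 0.6214 -0.0272  0.1429] yaw -1.159 q6 -2.15 F [ 0.02 -0.2   0.05] w 0.0124
slide [-0.5  0.   2.9] twist -0.009
[ 0.04157805  0.05456203 -0.0560188 ]
```

View pics/cs2.png

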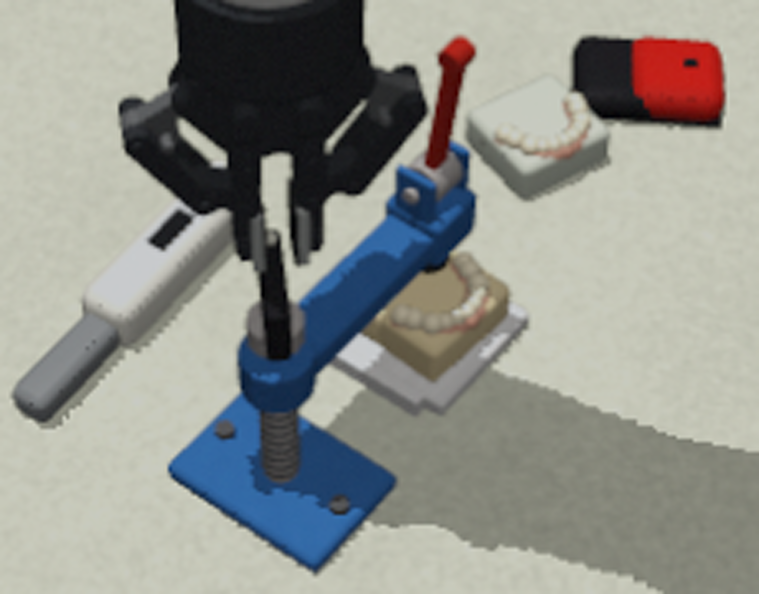

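```bash
python3 -c "
from h import *
s=load('side2')
print((proj(s,[[.6214,-.0272,.1429],[.6214,-.0272,.162],[.6292,-.0452,.166],[.6214,-.0272,.168],[.6214,-.0272,.136]])-[200,175])*3.3)
"
```

```text
[[278.13670544 301.92383887]
 [277.08873128 274.9770579 ]
 [270.50496497 237.53796689]
 [276.75365061 266.32901895]
 [278.50842168 311.44568869]]
```

Call:
jog_arm(steps=[{"slide":[0,0,0],"twist":0}])

```text
t: 4.75
position: [0.6213, -0.0271, 0.1425]
ee_rot: [-3.141, -0.0, -1.159]
ft_force: [0.1, -0.4, -0.5]
gripper_width: 0.0049
```

```bash
python3 -c "
from h import *
goto([.6212,-.0267,.14],-1.15)
snap('side','side3')
a=cv2.imread('pics/side3.png')[165:295,240:350]; cv2.imwrite('pics/cs3.png',cv2.resize(a,None,fx=4.5,fy=4.5,interpolation=2))
"
```

```text
t 4.75 p [ 0.6213 -0.0271  0.1425] yaw -1.159 q6 -2.15 F [ 0.15 -0.38 -0.48] w 0.0049
slide [-0.4 -0.1  2.5] twist -0.009
```

View pics/cs3.png

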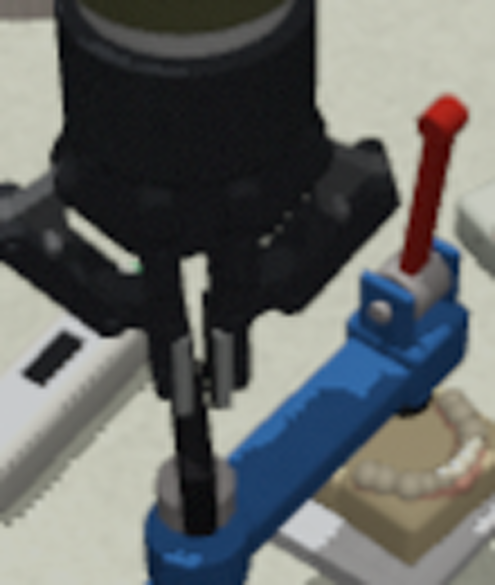

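```bash
python3 -c "
from h import *
s=load('side3')
c=np.array([.6213,-.0271]);d=np.array([-.4,.917])
for z in (.134,.142,.15,.16,.168,.175,.18):
  print(z,[((proj(s,[[*(c+k*d),z]])[0]-[240,165])*4.5).round() for k in (-.027,-.011,0,.011,.027)])
snap('top','top3')
a=cv2.imread('pics/top3.png')[170:310,230:390]; cv2.imwrite('pics/ct3.png',cv2.resize(a,None,fx=5,fy=4,interpolation=2))
"
```

```text
0.134 [array([188., 415.]), array([195., 449.]), array([200., 474.]), array([205., 498.]), array([212., 535.])]
0.142 [array([188., 400.]), array([195., 434.]), array([200., 459.]), array([205., 483.]), array([212., 520.])]
0.15 [array([187., 384.]), array([194., 419.]), array([199., 443.]), array([204., 468.]), array([211., 505.])]
0.16 [array([186., 365.]), array([193., 400.]), array([198., 424.]), array([203., 449.]), array([211., 486.])]
0.168 [array([186., 349.]), array([193., 384.]), array([198., 408.]), array([203., 433.]), array([210., 470.])]
0.175 [array([185., 335.]), array([192., 370.]), array([197., 395.]), array([202., 419.]), array([210., 456.])]
0.18 [array([185., 325.]), array([192., 360.]), array([197., 384.]), array([202., 409.]), array([209., 446.])]
```

View pics/ct3.png

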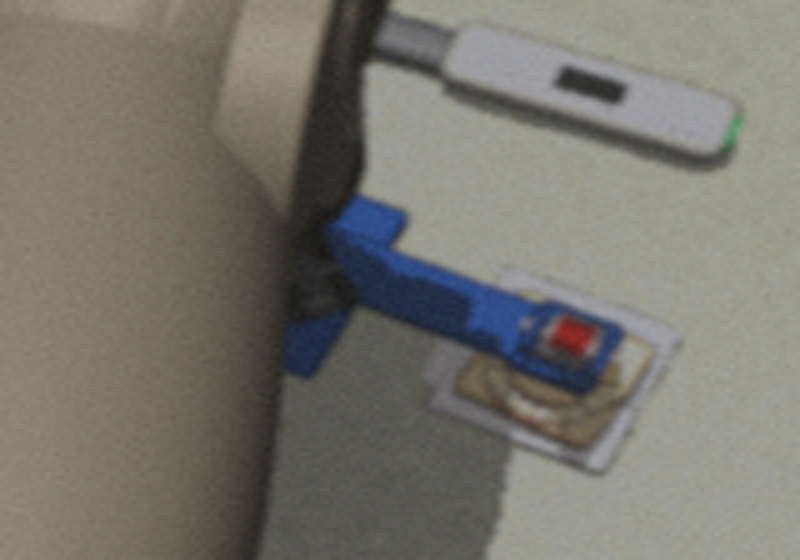

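```bash
python3 -c "
from h import *
s=load('side1')
c=np.array([.6209,-.0271]);yw=-1.223
tx=np.array([np.cos(yw),np.sin(yw)]);ty=np.array([np.sin(yw),-np.cos(yw)])
for z in (.2397,.2527,.27,.28):
  print(z,[((proj(s,[[*(c+a*tx+b*ty),z]])[0]-[200,175])*3.3).round() for b in (-.0427,.0427) for a in (-.011,.011)])
print(manip.state())
"
```

```text
0.2397 [array([175., 183.]), array([172., 146.]), array([376., 167.]), array([370., 130.])]
0.2527 [array([173., 161.]), array([170., 124.]), array([377., 145.]), array([370., 108.])]
0.27 [array([170., 132.]), array([167.,  95.]), array([377., 115.]), array([371.,  79.])]
0.28 [array([168., 114.]), array([166.,  77.]), array([378.,  98.]), array([371.,  61.])]
{'t': 4.85, 'q': array([-1.72638791e-01,  4.22969896e-01,  7.33505406e-02,  1.22122973e+00,
       -9.65854839e-05, -2.15480701e+00]), 'dq': array([ 0.00097076,  0.00240854, -0.0019634 ,  0.00206028, -0.00163534,
        0.00055175]), 'effort': array([-5.44286740e-04, -5.37059355e+01,  2.94836301e+01,  9.41490725e-04,
       -4.27023288e-04,  3.98522225e-04]), 'position': array([ 0.6211472 , -0.027138  ,  0.14237278]), 'ee_rot': array([ 3.14149539e+00, -5.14894363e-05, -1.15942443e+00]), 'ft_force': array([-0.17786798,  0.2442918 , -0.75690702]), 'torque': array([0.0090185 , 0.01147519, 0.01489816]), 'gripper_width': 0.0049845310373360175}
```

View pics/top1.png

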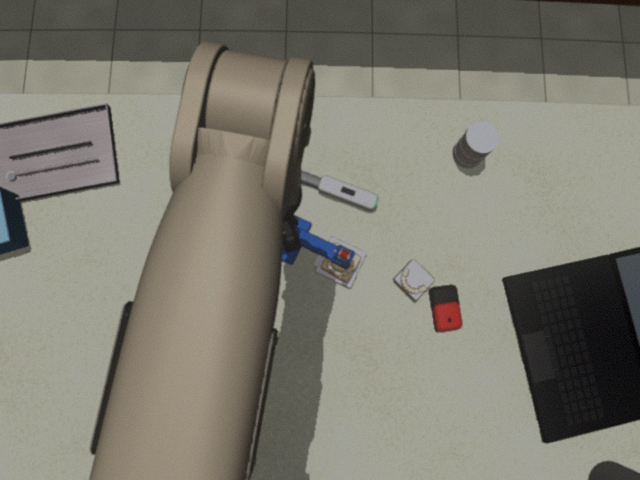

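View pics/side3.png

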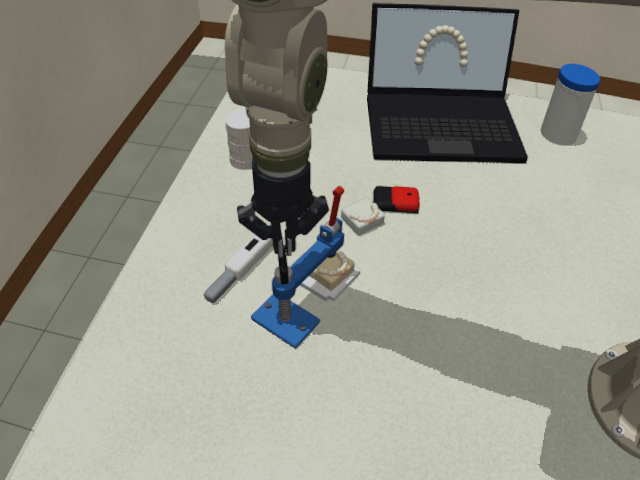

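```bash
python3 -c "
from h import *
p=[.1443,-.5561,.1956]
for n in('side0','top0'):
  s=load(n); print(n,[proj(s,[[p[0],p[1],z]])[0].round() for z in(.1956,.23,.25)], proj(s,[[0,0,0]])[0].round(), 'dist',s['distortion'])
a=cv2.imread('pics/side0.png')[0:140,500:640];a=cv2.resize(a,None,fx=4,fy=4,interpolation=2)
b=cv2.imread('pics/top0.png')[340:480,500:640];b=cv2.resize(b,None,fx=4,fy=4,interpolation=2)
cv2.imwrite('pics/g0.png',np.hstack([a,b])[:, :1120][::1]) ; cv2.imwrite('pics/g0.png',cv2.resize(np.hstack([a,b]),(800,400)))
"
```

```text
side0 [array([579.,  97.]), array([585.,  82.]), array([588.,  74.])] [651. 401.] dist [-0.14287719  0.          0.          0.          0.        ]
top0 [array([587., 500.]), array([597., 507.]), array([603., 511.])] [268. 545.] dist [-0.06096384  0.          0.          0.          0.        ]
```

View pics/g0.png

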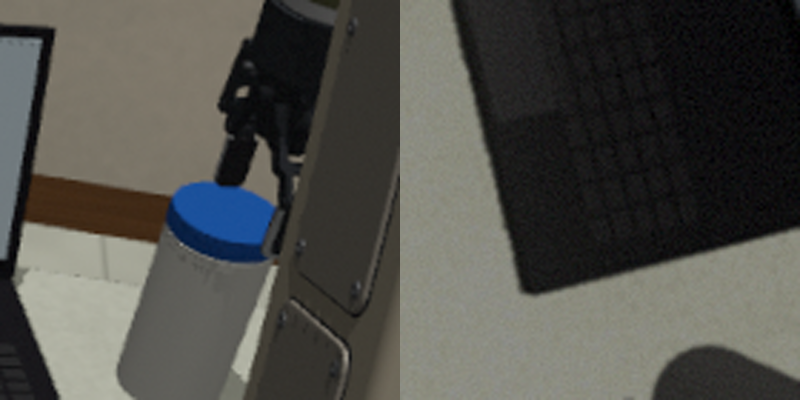

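Call:
jog_arm(fingers=40, steps=[{"slide":[0,0,0],"twist":0},{"slide":[0,0,0],"twist":0},{"slide":[0,0,0],"twist":0},{"slide":[0,0,0],"twist":0},{"slide":[0,0,3],"twist":0},{"slide":[0,0,6],"twist":0},{"slide":[0,0,8],"twist":0},{"slide":[0,0,10],"twist":0}])

```text
t: 5.52
position: [0.621, -0.0271, 0.1319]
ee_rot: [3.141, 0.0, -1.159]
ft_force: [-0.4, 0.0, 0.2]
gripper_width: 0.0403
```

Call:
jog_arm(steps=[{"slide":[0,0,2],"twist":0},{"slide":[0,0,4],"twist":0},{"slide":[0,0,6],"twist":0},{"slide":[0,0,8],"twist":0},{"slide":[0,0,10],"twist":0},{"slide":[0,0,10],"twist":0}])

```text
t: 6.02
position: [0.6209, -0.0271, 0.1218]
ee_rot: [3.141, 0.0, -1.159]
ft_force: [-0.2, -0.2, -0.3]
gripper_width: 0.0398
```

```bash
python3 -c "
from h import *
goto([.6212,-.0267,.14],-1.15)
snap('side','side4')
a=cv2.imread('pics/side4.png')[165:295,240:350]; cv2.imwrite('pics/cs4.png',cv2.resize(a,None,fx=4.5,fy=4.5,interpolation=2))
"
```

```text
t 6.02 p [ 0.6209 -0.0271  0.1218] yaw -1.159 q6 -2.15 F [-0.16 -0.22 -0.32] w 0.0398
slide [ -0.3  -0.4 -18.2] twist -0.009
```

View pics/cs4.png

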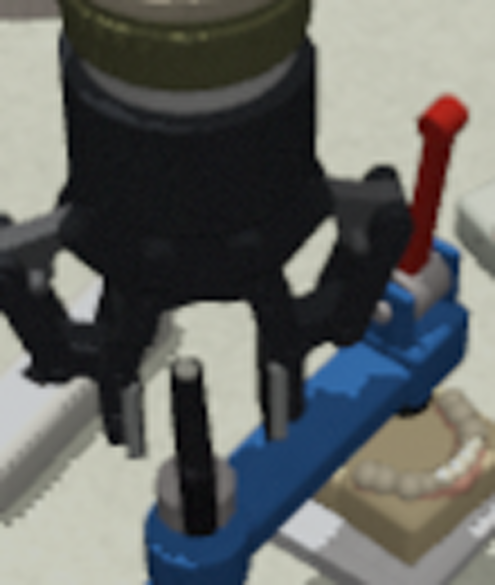

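Call:
jog_arm(steps=[{"slide":[0,0,3],"twist":0},{"slide":[0,0,6],"twist":0},{"slide":[0,0,9],"twist":0},{"slide":[0,0,12],"twist":0},{"slide":[0,0,12],"twist":0}])

```text
t: 6.48
position: [0.6206, -0.0271, 0.1094]
ee_rot: [3.14, 0.001, -1.159]
ft_force: [-0.6, 0.9, 0.0]
gripper_width: 0.0401
```

Call:
jog_arm(fingers=4, steps=[{"slide":[0,0,0],"twist":0},{"slide":[0,0,0],"twist":0},{"slide":[0,0,0],"twist":0},{"slide":[0,0,0],"twist":0},{"slide":[0,0,0],"twist":0},{"slide":[0,0,0],"twist":0}])

```text
t: 6.98
position: [0.6243, -0.0262, 0.1111]
ee_rot: [-3.136, -0.001, -1.159]
ft_force: [6.5, 3.5, -2.3]
gripper_width: 0.0103
```

```bash
python3 -c "
from h import *
goto([.6212,-.0267,.14],-1.15)
snap('side','side5')
a=cv2.imread('pics/side5.png')[165:295,240:350]; cv2.imwrite('pics/cs5.png',cv2.resize(a,None,fx=4.5,fy=4.5,interpolation=2))
"
```

```text
t 6.98 p [ 0.6243 -0.0262  0.1111] yaw -1.159 q6 -2.15 F [ 6.46  3.52 -2.34] w 0.0103
slide [ -0.7   2.8 -28.9] twist -0.009
```

View pics/cs5.png

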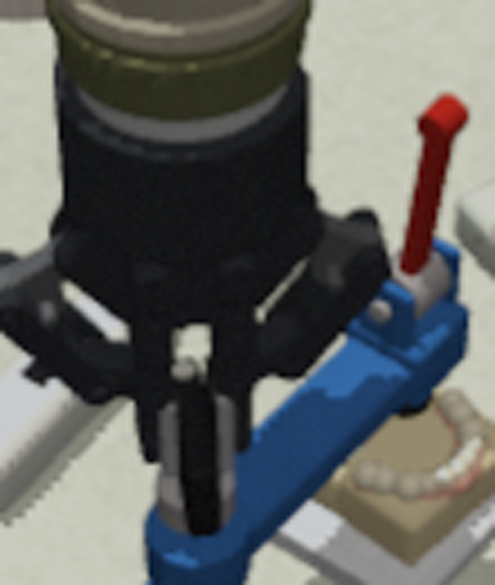

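Call:
jog_arm(steps=[{"slide":[0,-2,0],"twist":0},{"slide":[0,-3,0],"twist":0},{"slide":[0,-3,0],"twist":0}])

```text
t: 7.28
position: [0.6242, -0.0262, 0.111]
ee_rot: [-3.141, -0.001, -1.16]
ft_force: [0.4, 0.3, 3.2]
gripper_width: 0.0109
```

Call:
jog_arm(steps=[{"slide":[0,0,0.2],"twist":0.08},{"slide":[0,0,0.5],"twist":0.16},{"slide":[0,0,0.7],"twist":0.24},{"slide":[0,0,1.0],"twist":0.32},{"slide":[0,0,1.2],"twist":0.4},{"slide":[0,0,1.5],"twist":0.5},{"slide":[0,0,1.5],"twist":0.5}])

```text
t: 7.87
position: [0.624, -0.0262, 0.1095]
ee_rot: [-3.141, -0.0, -1.662]
ft_force: [-0.3, 0.4, 5.2]
gripper_width: 0.0108
```

```bash
python3 -c "
from h import *
goto([.6236,-.0260,.1095],-1.15)
print(manip.state()['torque'])
snap('side','side6')
a=cv2.imread('pics/side6.png')[165:295,240:350]; cv2.imwrite('pics/cs6.png',cv2.resize(a,None,fx=4.5,fy=4.5,interpolation=2))
"
```

```text
t 7.87 p [ 0.624  -0.0262  0.1095] yaw -1.662 q6 -1.65 F [-0.3   0.39  5.19] w 0.0108
slide [-0.1  0.4 -0. ] twist -0.512
[-0.09143364  0.25882117 -0.22588074]
```

View pics/cs6.png

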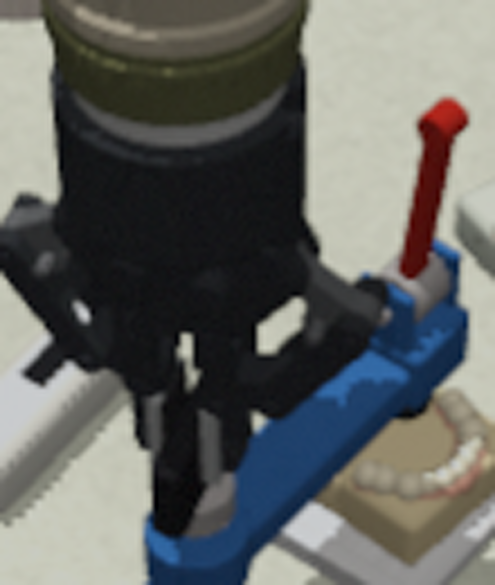

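Call:
jog_arm(steps=[{"slide":[0,0,0.3],"twist":0.12},{"slide":[0,0,0.7],"twist":0.24},{"slide":[0,0,1.0],"twist":0.36},{"slide":[0,0,1.4],"twist":0.48},{"slide":[0,0,1.8],"twist":0.6},{"slide":[0,0,2.1],"twist":0.72},{"slide":[0,0,2.4],"twist":0.84},{"slide":[0,0,2.8],"twist":0.96}])

```text
t: 8.58
position: [0.6237, -0.0258, 0.1066]
ee_rot: [3.141, 0.0, -2.622]
ft_force: [-1.6, 0.4, 6.5]
gripper_width: 0.0106
```

Call:
jog_arm(steps=[{"slide":[0,0,0.3],"twist":0.12},{"slide":[0,0,0.7],"twist":0.24},{"slide":[0,0,1.0],"twist":0.36},{"slide":[0,0,1.4],"twist":0.48},{"slide":[0,0,1.8],"twist":0.6},{"slide":[0,0,2.1],"twist":0.72},{"slide":[0,0,2.4],"twist":0.84},{"slide":[0,0,2.8],"twist":0.96}])

```text
t: 9.25
position: [0.6237, -0.0253, 0.1037]
ee_rot: [3.141, -0.0, 2.702]
ft_force: [-0.9, 1.3, 5.6]
gripper_width: 0.0106
```

Call:
jog_arm(steps=[{"slide":[0,0,0.3],"twist":0.12},{"slide":[0,0,0.7],"twist":0.24},{"slide":[0,0,1.0],"twist":0.36},{"slide":[0,0,1.4],"twist":0.48},{"slide":[0,0,1.7],"twist":0.58},{"slide":[0,0,1.7],"twist":0.58}])

```text
t: 9.75
position: [0.624, -0.0252, 0.102]
ee_rot: [3.14, -0.001, 2.124]
ft_force: [-0.8, 2.0, 4.9]
gripper_width: 0.0105
```

```bash
python3 -c "
from h import *
goto([.5698,-.1398,.3],2.71)
snap('side','side7')
a=cv2.imread('pics/side7.png')[165:295,240:350]; cv2.imwrite('pics/cs7.png',cv2.resize(a,None,fx=4.5,fy=4.5,interpolation=2))
"
```

```text
t 9.75 p [ 0.624  -0.0252  0.102 ] yaw 2.124 q6 0.85 F [-0.81  1.99  4.86] w 0.0105
slide [ -68.9 -106.1 -198.2] twist -0.586
```

View pics/cs7.png

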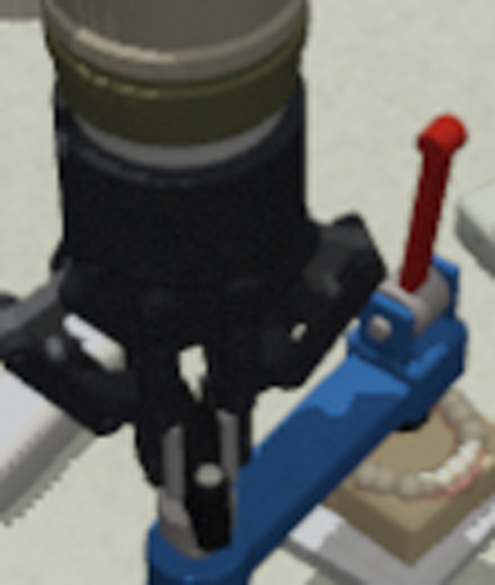

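Call:
jog_arm(fingers=45, steps=[{"slide":[0,0,0],"twist":0},{"slide":[0,0,0],"twist":0},{"slide":[0,0,0],"twist":0},{"slide":[0,0,-25],"twist":0},{"slide":[0,0,-60],"twist":0},{"slide":[0,0,-100],"twist":0},{"slide":[0,0,-140],"twist":0},{"slide":[0,0,-140],"twist":0}])

```text
t: 10.47
position: [0.6273, -0.0268, 0.2505]
ee_rot: [3.132, 0.009, 2.125]
ft_force: [0.6, -0.0, 1.1]
gripper_width: 0.0446
```

```bash
python3 -c "
from h import *
goto([.614,-.158,.2400],2.7136)
snap('side','side8');s=load('side8')
a=cv2.imread('pics/side8.png')[165:345,240:370]; cv2.imwrite('pics/cs8.png',cv2.resize(a,None,fx=3.3,fy=3.3,interpolation=2))
"
```

```text
t 10.47 p [ 0.6273 -0.0268  0.2505] yaw 2.125 q6 0.85 F [ 0.65 -0.01  1.1 ] w 0.0446
slide [-104.5  -80.4   10.6] twist -0.589
```

View pics/cs8.png

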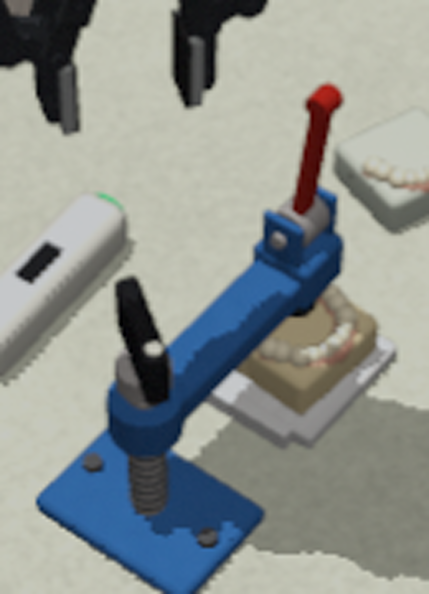

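Call:
jog_arm(fingers=0, steps=[{"slide":[-20,-15,0],"twist":-0.12},{"slide":[-45,-35,0],"twist":-0.24},{"slide":[-75,-57,0],"twist":-0.36},{"slide":[-105,-80,0],"twist":-0.48},{"slide":[-105,-80,0],"twist":-0.59},{"slide":[-105,-80,0],"twist":-0.59},{"slide":[-105,-80,0],"twist":-0.59}])

```text
t: 11.1
position: [0.6104, -0.1575, 0.2402]
ee_rot: [-3.142, -0.002, 2.71]
ft_force: [0.0, -0.8, -0.3]
gripper_width: -0.0003
```

```bash
python3 -c "
from h import *
goto([.614,-.158,.151],2.7136)
"
```

```text
t 11.1 p [ 0.6104 -0.1575  0.2402] yaw 2.71 q6 0.05 F [ 0.   -0.8  -0.27] w -0.0003
slide [-3.7  1.  89.2] twist -0.003
```

Call:
jog_arm(steps=[{"slide":[-4,1,20],"twist":0},{"slide":[-4,1,45],"twist":0},{"slide":[-4,1,65],"twist":0},{"slide":[-4,1,80],"twist":0},{"slide":[-4,1,87],"twist":0},{"slide":[-4,1,87],"twist":0}])

```text
t: 11.6
position: [0.6138, -0.1562, 0.1523]
ee_rot: [-3.141, -0.004, 2.714]
ft_force: [0.2, 0.5, -0.4]
gripper_width: -0.0002
```

```bash
python3 -c "
from h import *
goto([.614,-.158,.151],2.7136)
snap('side','side9');s=load('side9')
a=cv2.imread('pics/side9.png')[145:325,260:390]; cv2.imwrite('pics/cs9.png',cv2.resize(a,None,fx=3.3,fy=3.3,interpolation=2))
snap('top','top9')
a=cv2.imread('pics/top9.png')[170:310,230:390]; cv2.imwrite('pics/ct9.png',cv2.resize(a,None,fx=5,fy=4,interpolation=2))
"
```

```text
t 11.6 p [ 0.6138 -0.1562  0.1523] yaw 2.714 q6 0.05 F [ 0.18  0.5  -0.35] w -0.0002
slide [-0.9 -1.6  1.3] twist 0.000
```

View pics/cs9.png

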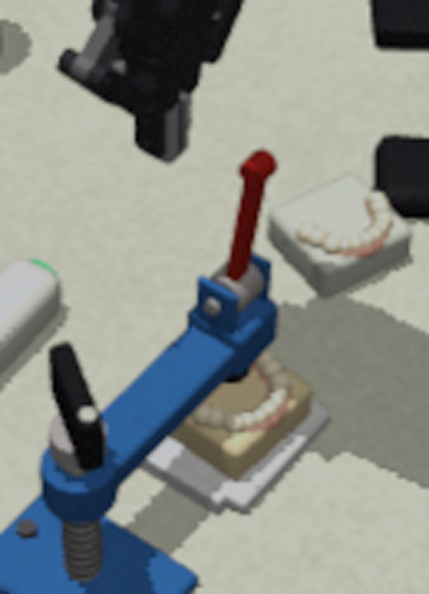

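View pics/ct9.png

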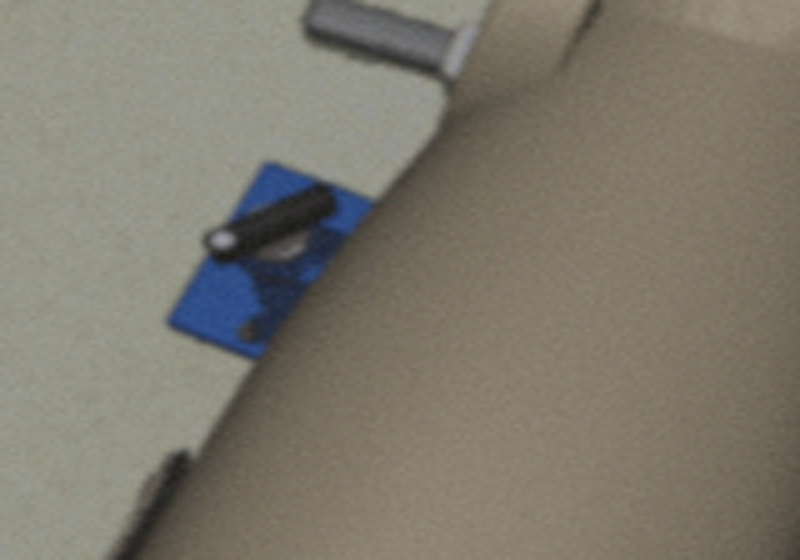

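```bash
python3 -c "
from h import *
s=load('side9')
c=np.array([.6138,-.1562]);X=np.array([-.91,.415]);Y=np.array([.415,.91])
for z in (.152,.175,.18,.185,.19,.195):
  print(z,[((proj(s,[[*(c+a*X+b*Y),z]])[0]-[260,145])*3.3).round() for a in(-.011,.011) for b in (-.014,.014)])
"
```

```text
0.152 [array([160., 176.]), array([126., 207.]), array([194., 195.]), array([160., 226.])]
0.175 [array([160., 143.]), array([125., 173.]), array([195., 162.]), array([161., 192.])]
0.18 [array([160., 136.]), array([125., 166.]), array([195., 154.]), array([161., 185.])]
0.185 [array([160., 128.]), array([125., 158.]), array([196., 147.]), array([161., 177.])]
0.19 [array([160., 121.]), array([125., 151.]), array([196., 139.]), array([161., 170.])]
0.195 [array([160., 113.]), array([125., 143.]), array([196., 131.]), array([161., 162.])]
```

Call:
jog_arm(steps=[{"slide":[12,0,5],"twist":0},{"slide":[25,0,7],"twist":0},{"slide":[36,0,7.2],"twist":0},{"slide":[42,0,8],"twist":0},{"slide":[48.2,0,8.9],"twist":0},{"slide":[54,0,11],"twist":0},{"slide":[60,0,13],"twist":0}])

```text
t: 12.28
position: [0.561, -0.1333, 0.1423]
ee_rot: [3.142, 0.002, 2.714]
ft_force: [-0.1, -0.5, 1.1]
gripper_width: 0.0001
```

Call:
jog_arm(steps=[{"slide":[5,0,3],"twist":0},{"slide":[10.5,0,6.3],"twist":0},{"slide":[15,0,10.5],"twist":0},{"slide":[20,0,14.7],"twist":0},{"slide":[20,0,14.7],"twist":0}])

```text
t: 12.7
position: [0.5407, -0.1242, 0.1256]
ee_rot: [-3.141, -0.003, 2.714]
ft_force: [0.1, 0.7, -0.1]
gripper_width: 0.0001
```

```bash
cat > ang.py <<'E'
from h import *
import sys
def ang(name,zp,show=True):
    s=load(name); im=s['pixels'].astype(int)
    m=((im[...,0]>60)&(im[...,0]>2.5*im[...,1])&(im[...,0]>2.5*im[...,2])).astype(np.uint8)
    # clamp plane through origin
    O=np.array([.5698,-.1398,0]);X=np.array([-.91,.415,0])/np.hypot(.91,.415);Y=np.array([-X[1]*-1,0,0]);Y=np.cross([0,0,1],-X)
    n,l,st,c=cv2.connectedComponentsWithStats(m)
    piv=proj(s,[O+[0,0,zp]])[0]
    best=None
    for i in range(1,n):
        if st[i,4]<30: continue
        ys,xs=np.where(l==i); d=np.hypot(xs-piv[0],ys-piv[1])
        if d.min()>40: continue
        pts=np.stack([xs,ys],1)[::1]
        P=[]
        for q in pts:
            e,dd=ray(s,q); t=np.dot(O-e,Y)/np.dot(dd,Y); p=e+dd*t-O; P.append((p@X,p[2]-zp))
        P=np.array(P); r=np.hypot(P[:,0],P[:,1])
        far=P[(r>r.max()-14)]; cc=far.mean(0)
        print('comp',st[i],'bead u,z mm',(cc*1000).round(1),'theta',np.arctan2(*cc).round(3),'lever',(np.arctan2(*cc)-.1).round(3),'rmax',r.max().round(4))
if __name__=='__main__': ang(sys.argv[1],float(sys.argv[2]))
E
python3 -c "
from h import *
goto([.614,-.158,.151],2.7136)
snap('side','side10')
a=cv2.imread('pics/side10.png')[145:325,260:390]; cv2.imwrite('pics/cs10.png',cv2.resize(a,None,fx=3.3,fy=3.3,interpolation=2))
from ang import ang
ang('side0',.128);ang('side9',.119);ang('side10',.119)
"
```

```text
t 12.7 p [ 0.5407 -0.1242  0.1256] yaw 2.714 q6 0.06 F [ 0.09  0.71 -0.07] w 0.0001
slide [-80.7  -0.4 -25.6] twist 0.000
comp [329 187  15  39 223] bead u,z mm [ 4.  55.1] theta 0.073 lever -0.027 rmax 0.0969
comp [329 191  14  39 221] bead u,z mm [ 4.  54.1] theta 0.073 lever -0.027 rmax 0.0979
comp [333 221  39  13 221] bead u,z mm [41.4 34.4] theta 0.878 lever 0.778 rmax 0.0972
```

View pics/cs10.png

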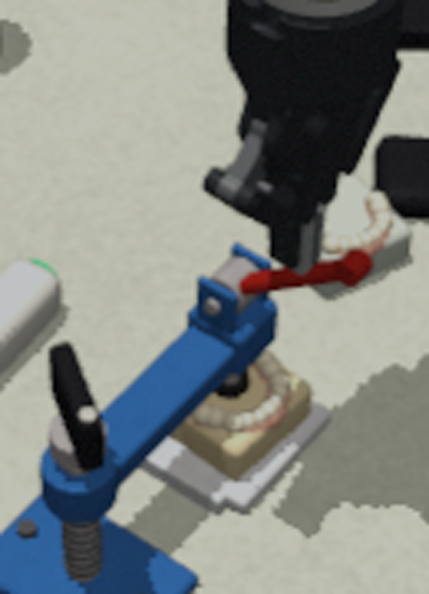

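```bash
sed -i 's/r.max()-14/r.max()-.016/' ang.py; python3 -c "
from ang import ang
ang('side0',.128);ang('side9',.119);ang('side10',.119)
"
```

```text
comp [329 187  15  39 223] bead u,z mm [ 9.1 88.3] theta 0.103 lever 0.003 rmax 0.0969
comp [329 191  14  39 221] bead u,z mm [ 9.6 88.9] theta 0.107 lever 0.007 rmax 0.0979
comp [333 221  39  13 221] bead u,z mm [66.9 58.3] theta 0.854 lever 0.754 rmax 0.0972
```

Call:
jog_arm(steps=[{"slide":[4,0,5],"twist":0},{"slide":[7.4,0,9.9],"twist":0},{"slide":[8.9,0,12.6],"twist":0},{"slide":[8.9,0,12.6],"twist":0}])

```text
t: 13.08
position: [0.5335, -0.1209, 0.1134]
ee_rot: [-3.141, -0.001, 2.714]
ft_force: [-0.3, -0.5, -0.2]
gripper_width: 0.0003
```

```bash
python3 -c "
from h import *
goto([.614,-.158,.151],2.7136)
snap('side','side11')
from ang import ang
ang('side11',.119)
for i in range(5): manip.snapshot('side'); print(manip.state()['ft_force'].round(2))
a=cv2.imread('pics/side11.png')[145:325,260:390]; cv2.imwrite('pics/cs11.png',cv2.resize(a,None,fx=3.3,fy=3.3,interpolation=2))
"
```

```text
t 13.08 p [ 0.5335 -0.1209  0.1134] yaw 2.714 q6 0.06 F [-0.35 -0.47 -0.16] w 0.0003
slide [-88.6  -0.4 -37.7] twist 0.000
comp [334 229  44  14 252] bead u,z mm [78.3 39.2] theta 1.107 lever 1.007 rmax 0.0965
[ 0.07 -0.41 -0.21]
[ 0.23  0.23 -0.01]
[-0.27 -0.06  0.4 ]
[-0.12 -0.1   0.32]
[ 0.95 -0.54 -0.5 ]
```

View pics/cs11.png

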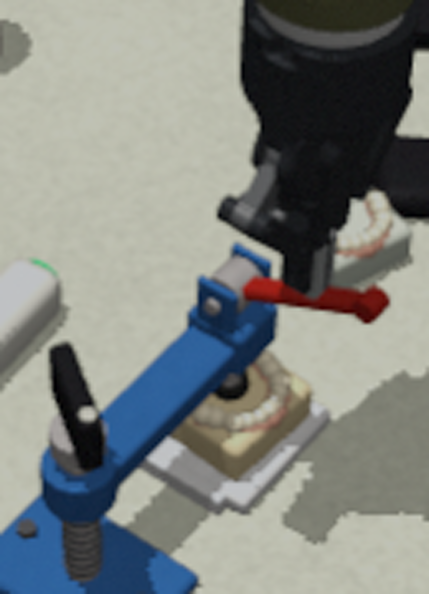

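Call:
jog_arm(steps=[{"slide":[2,0,4],"twist":0},{"slide":[3.5,0,8],"twist":0},{"slide":[4,0,10.5],"twist":0},{"slide":[4,0,10.5],"twist":0}])

```text
t: 13.72
position: [0.5299, -0.1193, 0.103]
ee_rot: [-3.141, -0.001, 2.714]
ft_force: [-1.3, -0.8, -1.1]
gripper_width: 0.0001
```

```bash
python3 -c "
from h import *
goto([.614,-.158,.151],2.7136)
snap('side','side12')
from ang import ang
ang('side12',.119)
f=[manip.state()['ft_force']]
for i in range(4): manip.snapshot('side'); f.append(manip.state()['ft_force'])
print(np.mean(f,0))
"
```

```text
t 13.72 p [ 0.5299 -0.1193  0.103 ] yaw 2.714 q6 0.06 F [-1.29 -0.76 -1.06] w 0.0001
slide [-92.5  -0.4 -48. ] twist 0.000
comp [334 230  46  21 264] bead u,z mm [83.4 22. ] theta 1.313 lever 1.213 rmax 0.0957
[-0.0584643  -0.02210936 -0.0327742 ]
```

Call:
jog_arm(steps=[{"slide":[-8,0,-10],"twist":0},{"slide":[-20,0,-24],"twist":0},{"slide":[-28,0,-36],"twist":0},{"slide":[-28,0,-36],"twist":0}])

```text
t: 14.3
position: [0.5589, -0.1324, 0.1422]
ee_rot: [3.141, 0.005, 2.714]
ft_force: [0.4, -0.4, 0.8]
gripper_width: -0.0001
```

```bash
python3 -c "
from h import *
goto([.614,-.158,.151],2.7136)
snap('side','side13')
from ang import ang
ang('side13',.119)
"
```

```text
t 14.3 p [ 0.5589 -0.1324  0.1422] yaw 2.714 q6 0.06 F [ 0.39 -0.35  0.83] w -0.0001
slide [-60.8  -0.4  -8.5] twist 0.000
comp [334 230  46  21 313] bead u,z mm [83.4 22. ] theta 1.313 lever 1.213 rmax 0.0957
```

```bash
python3 - <<'E'
from h import *
s=load('side13')
O=np.array([.5698,-.1398,0])
a=cv2.imread('pics/side13.png')[230:300,300:370]; a=cv2.resize(a,None,fx=8,fy=8,interpolation=2);b=a.copy()
cam=np.array(s['eye'])-O; cam[2]=0;cam/=np.linalg.norm(cam)
for z,col in((.04,(0,0,255)),(.045,(0,255,0)),(.05,(255,255,0))):
    th=np.linspace(-1.5,1.5,60); P=[O+.011*(np.cos(k)*cam+np.sin(k)*np.array([-cam[1],cam[0],0]))+[0,0,z] for k in th]
    p=(proj(s,P)-[300,230]+.5)*8
    cv2.polylines(b,[p.astype(np.int32).reshape(-1,1,2)],False,col,1)
o=np.hstack([a,b]); cv2.imwrite('pics/foot13.png',cv2.resize(o,(800,400)))
E
```

```text
(no output)
```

View pics/foot13.png

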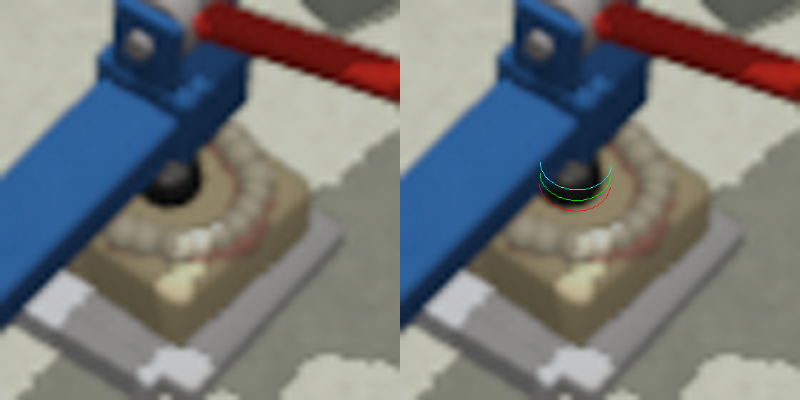

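Call:
jog_arm(fingers=38, steps=[{"slide":[20,0,0],"twist":0},{"slide":[40,0,0],"twist":0},{"slide":[48,0,5],"twist":0},{"slide":[48,0,20],"twist":0},{"slide":[48,0,35],"twist":0},{"slide":[48,0,46],"twist":0},{"slide":[48,0,50],"twist":0},{"slide":[48,0,50],"twist":0}])

```text
t: 15.02
position: [0.5104, -0.1104, 0.088]
ee_rot: [-3.141, -0.004, 2.714]
ft_force: [0.6, 1.1, 0.5]
gripper_width: 0.0375
```

```bash
python3 -c "
from h import *
goto([.614,-.158,.151],2.7136)
snap('side','side14')
a=cv2.imread('pics/side14.png')[145:325,260:390]; cv2.imwrite('pics/cs14.png',cv2.resize(a,None,fx=3.3,fy=3.3,interpolation=2))
"
```

```text
t 15.02 p [ 0.5104 -0.1104  0.088 ] yaw 2.714 q6 0.06 F [0.56 1.14 0.52] w 0.0375
slide [-113.7   -0.3  -63.4] twist 0.000
```

View pics/cs14.png

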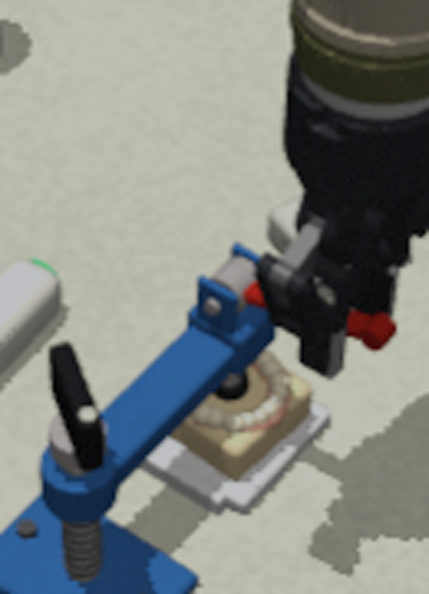

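Call:
jog_arm(fingers=8, steps=[{"slide":[0,0,0],"twist":0},{"slide":[0,0,0],"twist":0},{"slide":[0,0,0],"twist":0},{"slide":[0,0,0],"twist":0},{"slide":[0,0,0],"twist":0}])

```text
t: 15.48
position: [0.5124, -0.112, 0.0904]
ee_rot: [-3.14, 0.001, 2.713]
ft_force: [-3.1, -3.3, 2.5]
gripper_width: 0.0124
```

Call:
jog_arm(steps=[{"slide":[-2.4,0,-7],"twist":0},{"slide":[-5.2,0,-13.8],"twist":0},{"slide":[-9,0,-20],"twist":0},{"slide":[-12.8,0,-25.5],"twist":0},{"slide":[-12.8,0,-25.5],"twist":0}])

```text
t: 15.9
position: [0.5241, -0.1172, 0.1145]
ee_rot: [-3.141, -0.001, 2.713]
ft_force: [1.5, -5.0, -9.5]
gripper_width: 0.0121
```

Call:
jog_arm(steps=[{"slide":[-4.8,0,-5],"twist":0},{"slide":[-9.7,0,-10],"twist":0},{"slide":[-15,0,-14],"twist":0},{"slide":[-21.2,0,-17.9],"twist":0},{"slide":[-27,0,-21],"twist":0},{"slide":[-34,0,-23.4],"twist":0},{"slide":[-34,0,-23.4],"twist":0}])

```text
t: 16.48
position: [0.5553, -0.1313, 0.138]
ee_rot: [-3.141, -0.001, 2.714]
ft_force: [-0.5, -5.6, -10.9]
gripper_width: 0.0112
```

```bash
python3 -c "
from h import *
goto([.614,-.158,.151],2.7136)
snap('side','side15')
a=cv2.imread('pics/side15.png')[145:325,260:390]; cv2.imwrite('pics/cs15.png',cv2.resize(a,None,fx=3.3,fy=3.3,interpolation=2))
from ang import ang
ang('side15',.119)
"
```

```text
t 16.48 p [ 0.5553 -0.1313  0.138 ] yaw 2.714 q6 0.06 F [ -0.5   -5.62 -10.87] w 0.0112
slide [-64.5   0.  -13.1] twist 0.000
comp [343 203  15  18 100] bead u,z mm [37.1 80.5] theta 0.432 lever 0.332 rmax 0.0975
comp [331 220  11  11  43] bead u,z mm [12.3 27.9] theta 0.416 lever 0.316 rmax 0.0386
```

View pics/cs15.png

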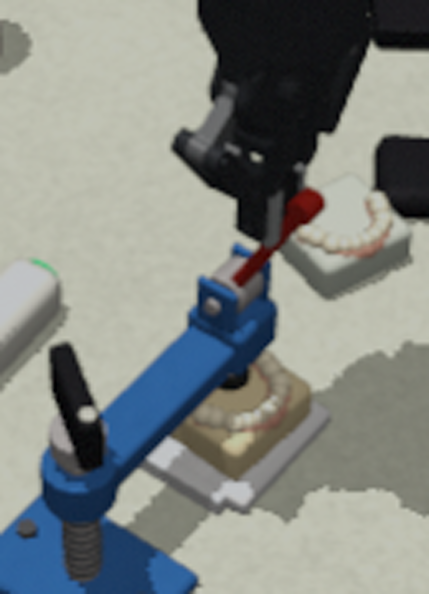

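Call:
jog_arm(steps=[{"slide":[-6,0,-1],"twist":0},{"slide":[-12,0,-2],"twist":0},{"slide":[-18,0,-2.5],"twist":0},{"slide":[-18,0,-2.5],"twist":0}])

```text
t: 16.87
position: [0.5718, -0.139, 0.1415]
ee_rot: [-3.141, 0.001, 2.713]
ft_force: [-1.5, -5.7, -7.0]
gripper_width: 0.009
```

Call:
jog_arm(fingers=45, steps=[{"slide":[0,0,0],"twist":0},{"slide":[0,0,0],"twist":0},{"slide":[0,0,0],"twist":0},{"slide":[0,0,-25],"twist":0},{"slide":[0,0,-55],"twist":0},{"slide":[0,0,-85],"twist":0},{"slide":[0,0,-100],"twist":0},{"slide":[0,0,-100],"twist":0}])

```text
t: 17.53
position: [0.5741, -0.1383, 0.2471]
ee_rot: [3.14, 0.01, 2.715]
ft_force: [0.4, 0.3, -0.2]
gripper_width: 0.0445
```

```bash
python3 -c "
from h import *
goto([.624,-.0255,.22],2.124)
snap('side','side16');snap('top','top16')
from ang import ang
ang('side16',.119)
a=cv2.imread('pics/side16.png')[145:325,240:390]; cv2.imwrite('pics/cs16.png',cv2.resize(a,None,fx=3.3,fy=3.3,interpolation=2))
a=cv2.imread('pics/top16.png')[170:310,230:390]; cv2.imwrite('pics/ct16.png',cv2.resize(a,None,fx=5,fy=4,interpolation=2))
"
```

```text
t 17.53 p [ 0.5741 -0.1383  0.2471] yaw 2.715 q6 0.05 F [ 0.39  0.25 -0.21] w 0.0445
slide [  1.5 123.3  27.3] twist 0.591
comp [330 194  18  36 198] bead u,z mm [18.8 87. ] theta 0.213 lever 0.113 rmax 0.0973
```

View pics/cs16.png

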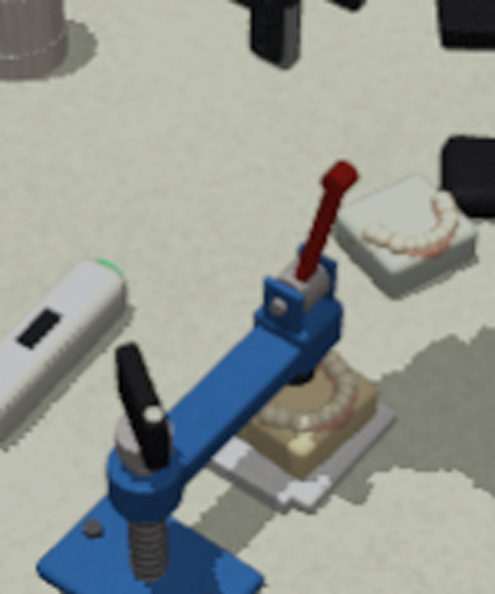

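Call:
jog_arm(steps=[{"slide":[0,35,0],"twist":0.12},{"slide":[0,70,0],"twist":0.24},{"slide":[1,100,0],"twist":0.36},{"slide":[1.5,123,0],"twist":0.48},{"slide":[1.5,123,0],"twist":0.59},{"slide":[1.5,123,0],"twist":0.59},{"slide":[1.5,123,20],"twist":0.59},{"slide":[1.5,123,40],"twist":0.59}])

```text
t: 18.3
position: [0.6214, -0.0257, 0.2009]
ee_rot: [3.14, 0.001, 2.127]
ft_force: [0.6, 0.4, -1.5]
gripper_width: 0.045
```

```bash
python3 -c "
from h import *
goto([.624,-.0255,.102],2.124)
"
```

```text
t 18.3 p [ 0.6214 -0.0257  0.2009] yaw 2.127 q6 0.84 F [ 0.64  0.37 -1.47] w 0.045
slide [-1.1  2.2 99. ] twist 0.003
```

Call:
jog_arm(steps=[{"slide":[-1,2,20],"twist":0},{"slide":[-1,2,45],"twist":0},{"slide":[-1,2,70],"twist":0},{"slide":[-1,2,88],"twist":0},{"slide":[-1,2,98],"twist":0},{"slide":[-1,2,98],"twist":0}])

```text
t: 18.8
position: [0.6206, -0.0255, 0.0998]
ee_rot: [-3.137, -0.004, 2.125]
ft_force: [0.1, -0.3, 0.2]
gripper_width: 0.0449
```

Call:
jog_arm(fingers=4, steps=[{"slide":[0,0,0],"twist":0},{"slide":[0,0,0],"twist":0},{"slide":[0,0,0],"twist":0},{"slide":[0,0,0],"twist":0},{"slide":[0,0,0],"twist":0},{"slide":[0,0,0],"twist":0}])

```text
t: 19.3
position: [0.6243, -0.0257, 0.105]
ee_rot: [3.14, 0.002, 2.124]
ft_force: [-1.2, -0.9, 6.6]
gripper_width: 0.0104
```

Call:
jog_arm(steps=[{"slide":[0,0,0.3],"twist":0.12},{"slide":[0,0,0.6],"twist":0.24},{"slide":[0,0,0.9],"twist":0.36},{"slide":[0,0,1.2],"twist":0.48},{"slide":[0,0,1.6],"twist":0.6},{"slide":[0,0,1.6],"twist":0.6}])

```text
t: 19.8
position: [0.6242, -0.0257, 0.1032]
ee_rot: [3.139, 0.001, 1.519]
ft_force: [0.1, -0.6, 5.5]
gripper_width: 0.0103
```

Call:
jog_arm(steps=[{"slide":[0,0,0.3],"twist":0.12},{"slide":[0,0,0.7],"twist":0.24},{"slide":[0,0,1.0],"twist":0.36},{"slide":[0,0,1.4],"twist":0.48},{"slide":[0,0,1.8],"twist":0.6},{"slide":[0,0,1.8],"twist":0.6}])

```text
t: 20.3
position: [0.6242, -0.0257, 0.1013]
ee_rot: [3.139, -0.001, 0.919]
ft_force: [-0.8, -0.7, 5.9]
gripper_width: 0.0108
```

```bash
python3 -c "
from h import *
goto([.5698,-.1398,.3],2.71);print(manip.state()['torque'])
snap('side','side17')
from ang import ang
ang('side17',.1155)
a=cv2.imread('pics/side17.png')[145:325,240:390]; cv2.imwrite('pics/cs17.png',cv2.resize(a,None,fx=3.3,fy=3.3,interpolation=2))
"
```

```text
t 20.3 p [ 0.6242 -0.0257  0.1013] yaw 0.919 q6 2.05 F [-0.79 -0.69  5.89] w 0.0108
slide [-123.5   26.5 -198.7] twist -1.791
[-0.18521253  0.15898344 -0.26485636]
comp [330 196  18  36 197] bead u,z mm [18.7 87.8] theta 0.21 lever 0.11 rmax 0.0982
```

View pics/cs17.png

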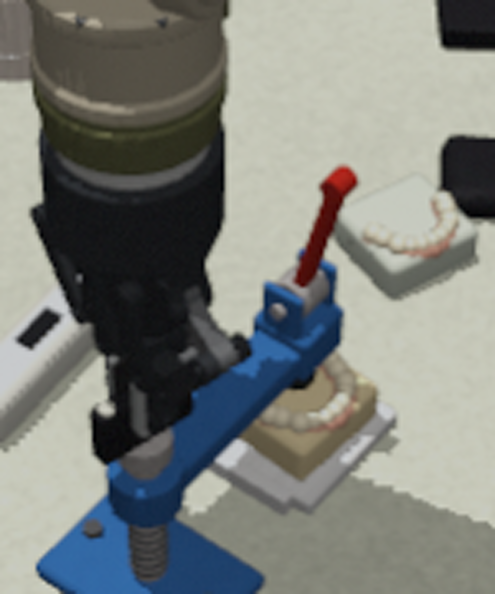

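Call:
jog_arm(fingers=45, steps=[{"slide":[0,0,0],"twist":0},{"slide":[0,0,0],"twist":0},{"slide":[0,0,0],"twist":0},{"slide":[0,0,-25],"twist":0},{"slide":[0,0,-60],"twist":-0.1},{"slide":[0,0,-100],"twist":-0.22},{"slide":[0,0,-140],"twist":-0.34},{"slide":[0,0,-140],"twist":-0.46}])

```text
t: 21.02
position: [0.6265, -0.0258, 0.2488]
ee_rot: [3.129, -0.0, 1.39]
ft_force: [1.2, 0.3, 1.4]
gripper_width: 0.0453
```

```bash
python3 -c "
from h import *
goto([.614,-.158,.2400],2.7136)
"
```

```text
t 21.02 p [ 0.6265 -0.0258  0.2488] yaw 1.39 q6 1.58 F [1.16 0.31 1.37] w 0.0453
slide [-132.3   11.3    8.9] twist -1.323
```

Call:
jog_arm(fingers=0, steps=[{"slide":[-20,2,0],"twist":-0.12},{"slide":[-50,4,0],"twist":-0.24},{"slide":[-80,7,0],"twist":-0.36},{"slide":[-110,10,0],"twist":-0.48},{"slide":[-132,11,0],"twist":-0.6},{"slide":[-132,11,0],"twist":-0.72},{"slide":[-132,11,0],"twist":-0.84},{"slide":[-132,11,0],"twist":-0.96}])

```text
t: 21.68
position: [0.6092, -0.1578, 0.2393]
ee_rot: [-3.141, -0.001, 2.349]
ft_force: [0.3, 1.0, -0.1]
gripper_width: 0.0001
```

```bash
python3 -c "
from h import *
goto([.614,-.158,.14700],2.7136)
"
```

```text
t 21.68 p [ 0.6092 -0.1578  0.2393] yaw 2.349 q6 0.41 F [ 0.29  0.98 -0.12] w 0.0001
slide [-3.6  3.3 92.3] twist -0.365
```

Call:
jog_arm(steps=[{"slide":[-3.6,3.3,15],"twist":-0.12},{"slide":[-3.6,3.3,40],"twist":-0.24},{"slide":[-3.6,3.3,65],"twist":-0.365},{"slide":[-3.6,3.3,85],"twist":-0.365},{"slide":[-3.6,3.3,92],"twist":-0.365},{"slide":[-3.6,3.3,92],"twist":-0.365}])

```text
t: 22.18
position: [0.6127, -0.1567, 0.1453]
ee_rot: [-3.141, -0.005, 2.708]
ft_force: [-1.1, 0.2, 0.1]
gripper_width: -0.0002
```

```bash
python3 -c "
from h import *
goto([.6138,-.1562,.148],2.7136)
"
```

```text
t 22.18 p [ 0.6127 -0.1567  0.1453] yaw 2.708 q6 0.06 F [-1.06  0.17  0.14] w -0.0002
slide [-0.7  0.9 -2.7] twist -0.005
```

Call:
jog_arm(steps=[{"slide":[18,0,2],"twist":0},{"slide":[35,0,4],"twist":0},{"slide":[47,0,5.7],"twist":0},{"slide":[59,0,9.8],"twist":0},{"slide":[65,0,13],"twist":0},{"slide":[69.5,0,16],"twist":0},{"slide":[69.5,0,16],"twist":0}])

```text
t: 22.77
position: [0.5511, -0.128, 0.1323]
ee_rot: [3.142, 0.001, 2.709]
ft_force: [-0.8, 0.4, -0.5]
gripper_width: 0.0001
```

```bash
cat > look.py <<'E'
from h import *
from ang import ang
import sys
n=sys.argv[1]
goto([.614,-.158,.151],2.7136)
snap('side',n); ang(n,float(sys.argv[2]))
f=[manip.state()['ft_force']]
for i in range(int(sys.argv[3])): manip.snapshot('side'); f.append(manip.state()['ft_force'])
print('Fmean',np.mean(f,0).round(2),'+-',(np.std(f,0)/len(f)**.5).round(2))
E
python3 look.py side18 .1152 4
```

```text
t 22.77 p [ 0.5511 -0.128   0.1323] yaw 2.709 q6 0.06 F [-0.76  0.39 -0.54] w 0.0001
slide [-69.7  -0.8 -18.6] twist -0.005
comp [332 212  33  22 174] bead u,z mm [51.4 72.3] theta 0.618 lever 0.518 rmax 0.0972
Fmean [ 0.19  0.22 -0.34] +- [0.19 0.16 0.43]
```

Call:
jog_arm(steps=[{"slide":[5,0,4],"twist":0},{"slide":[9.5,0,8.4],"twist":0},{"slide":[9.5,0,8.4],"twist":0}])

```text
t: 23.27
position: [0.5422, -0.1241, 0.1228]
ee_rot: [-3.141, 0.0, 2.709]
ft_force: [1.7, -0.6, 0.2]
gripper_width: -0.0001
```

```bash
python3 look.py side19 .1152 4
```

```text
t 23.27 p [ 0.5422 -0.1241  0.1228] yaw 2.709 q6 0.06 F [ 1.7  -0.58  0.17] w -0.0001
slide [-79.4  -0.6 -28.2] twist -0.005
comp [333 221  39  14 211] bead u,z mm [65.6 60.5] theta 0.826 lever 0.726 rmax 0.0977
Fmean [ 1.24 -1.31  0.49] +- [0.24 0.07 0.12]
```

Call:
jog_arm(steps=[{"slide":[4,0,5],"twist":0},{"slide":[7.4,0,9.9],"twist":0},{"slide":[8.7,0,12.6],"twist":0},{"slide":[8.7,0,12.6],"twist":0}])

```text
t: 23.85
position: [0.5342, -0.1204, 0.1107]
ee_rot: [-3.141, -0.0, 2.709]
ft_force: [-0.2, -0.6, 1.9]
gripper_width: -0.0001
```

```bash
python3 look.py side20 .1152 4
```

```text
t 23.85 p [ 0.5342 -0.1204  0.1107] yaw 2.709 q6 0.06 F [-0.16 -0.61  1.89] w -0.0001
slide [-88.2  -0.7 -40.3] twist -0.005
comp [334 231  43  12 239] bead u,z mm [77.4 40.3] theta 1.091 lever 0.991 rmax 0.0962
Fmean [-0.86 -0.08  2.38] +- [0.16 0.15 0.39]
```

Call:
jog_arm(steps=[{"slide":[-8,0,-10],"twist":0},{"slide":[-22,0,-24],"twist":0},{"slide":[-45,0,-36],"twist":0},{"slide":[-60,0,-36],"twist":0},{"slide":[-60,0,-36],"twist":0}])

```text
t: 24.52
position: [0.592, -0.1472, 0.1469]
ee_rot: [3.141, 0.003, 2.708]
ft_force: [0.0, -0.1, -1.1]
gripper_width: -0.0001
```

```bash
python3 look.py side21 .1152 0
python3 -c "
import cv2
a=cv2.imread('pics/side21.png')[145:325,240:390]; cv2.imwrite('pics/cs21.png',cv2.resize(a,None,fx=3.3,fy=3.3,interpolation=2))"
```

```text
t 24.52 p [ 0.592  -0.1472  0.1469] yaw 2.708 q6 0.06 F [ 0.02 -0.06 -1.07] w -0.0001
slide [-24.5  -0.6  -4. ] twist -0.005
comp [332 218  37  17 203] bead u,z mm [60.7 65.7] theta 0.746 lever 0.646 rmax 0.0977
Fmean [-0.5  -0.48  0.21] +- [0. 0. 0.]
```

View pics/cs21.png

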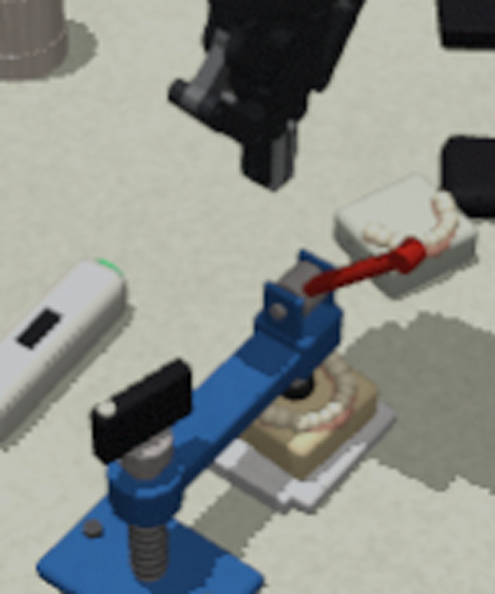

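Call:
jog_arm(steps=[{"slide":[19,0,4],"twist":0},{"slide":[31,0,9],"twist":0},{"slide":[41.8,0,15],"twist":0},{"slide":[47,0,19],"twist":0},{"slide":[51,0,23.4],"twist":0},{"slide":[55,0,28],"twist":0},{"slide":[58.5,0,33.3],"twist":0},{"slide":[60,0,36],"twist":0}])

```text
t: 25.23
position: [0.5347, -0.1205, 0.1112]
ee_rot: [3.142, 0.001, 2.709]
ft_force: [-1.2, 0.9, 7.2]
gripper_width: 0.0
```

```bash
python3 look.py side22 .1152 1
```

```text
t 25.23 p [ 0.5347 -0.1205  0.1112] yaw 2.709 q6 0.06 F [-1.17  0.87  7.24] w 0.0
slide [-87.8  -0.8 -39.7] twist -0.005
comp [334 230  43  13 238] bead u,z mm [77.  41.2] theta 1.08 lever 0.98 rmax 0.0962
Fmean [-0.29 -0.21  3.12] +- [0.04 0.02 0.68]
```

Call:
jog_arm(steps=[{"slide":[-0.7,0,-1.3],"twist":0},{"slide":[-1.5,0,-2.7],"twist":0},{"slide":[-2.5,0,-4.3],"twist":0},{"slide":[-3.5,0,-6],"twist":0},{"slide":[-5,0,-8],"twist":0},{"slide":[-6.3,0,-9.7],"twist":0},{"slide":[-7.6,0,-11.2],"twist":0},{"slide":[-9,0,-12.6],"twist":0}])

```text
t: 26.0
position: [0.5433, -0.1246, 0.1234]
ee_rot: [-3.142, 0.0, 2.709]
ft_force: [1.3, -0.0, 0.3]
gripper_width: 0.0
```

```bash
python3 look.py side23 .1152 2
```

```text
t 26.0 p [ 0.5433 -0.1246  0.1234] yaw 2.709 q6 0.06 F [ 1.28 -0.01  0.31] w 0.0
slide [-78.2  -0.7 -27.5] twist -0.005
comp [333 220  38  15 208] bead u,z mm [64.5 61.6] theta 0.808 lever 0.708 rmax 0.0977
Fmean [ 2.13 -0.51  1.59] +- [0.45 0.1  0.4 ]
```

Call:
jog_arm(steps=[{"slide":[-1.1,0,-1.1],"twist":0},{"slide":[-2.2,0,-2.2],"twist":0},{"slide":[-3.3,0,-3.3],"twist":0},{"slide":[-4.5,0,-4.4],"twist":0},{"slide":[-6,0,-5.6],"twist":0},{"slide":[-7.5,0,-6.9],"twist":0},{"slide":[-9.3,0,-8.3],"twist":0},{"slide":[-11.5,0,-10],"twist":0}])

```text
t: 26.82
position: [0.5533, -0.1292, 0.1334]
ee_rot: [-3.141, -0.0, 2.709]
ft_force: [0.5, -0.4, -0.4]
gripper_width: 0.0001
```

```bash
python3 look.py side24 .1152 2
```

```text
t 26.82 p [ 0.5533 -0.1292  0.1334] yaw 2.709 q6 0.06 F [ 0.5  -0.43 -0.4 ] w 0.0001
slide [-67.2  -0.7 -17.6] twist -0.005
comp [332 218  37  17 201] bead u,z mm [60.4 65.1] theta 0.748 lever 0.648 rmax 0.0971
Fmean [ 0.28  0.07 -0.02] +- [0.39 0.6  0.18]
```

Call:
jog_arm(steps=[{"slide":[-3,0,-2],"twist":0},{"slide":[-7,0,-5],"twist":0},{"slide":[-12,0,-8],"twist":0},{"slide":[-20,0,-10],"twist":0},{"slide":[-30,0,-12],"twist":0}])

```text
t: 27.38
position: [0.5811, -0.142, 0.146]
ee_rot: [-3.142, 0.001, 2.709]
ft_force: [-0.0, 0.0, 0.5]
gripper_width: 0.0001
```

```bash
python3 look.py side25 .1152 2
```

```text
t 27.38 p [ 0.5811 -0.142   0.146 ] yaw 2.709 q6 0.06 F [-0.04  0.04  0.46] w 0.0001
slide [-36.6  -0.7  -5. ] twist -0.005
comp [332 218  37  17 202] bead u,z mm [60.4 65.1] theta 0.748 lever 0.648 rmax 0.0971
Fmean [ 0.89 -0.22  0.33] +- [1.06 0.52 0.12]
```

Call:
jog_arm(fingers=45, steps=[{"slide":[-5,0,-25],"twist":0.12},{"slide":[-5,0,-60],"twist":0.24},{"slide":[-5,0,-95],"twist":0.36},{"slide":[-5,0,-95],"twist":0.48},{"slide":[-5,0,-95],"twist":0.6},{"slide":[-5,0,-95],"twist":0.72},{"slide":[-5,0,-95],"twist":0.84},{"slide":[-5,0,-95],"twist":0.96}])

```text
t: 28.2
position: [0.5846, -0.1436, 0.2404]
ee_rot: [-3.141, -0.0, 1.743]
ft_force: [0.3, -0.6, -0.2]
gripper_width: 0.0449
```

```bash
python3 -c "
from h import *
goto([.624,-.0257,.2400],.919)
"
```

```text
t 28.2 p [ 0.5846 -0.1436  0.2404] yaw 1.743 q6 1.02 F [ 0.32 -0.62 -0.16] w 0.0449
slide [109.4  59.    0.4] twist 0.824
```

Call:
jog_arm(steps=[{"slide":[30,16,0],"twist":0.12},{"slide":[65,35,0],"twist":0.24},{"slide":[95,51,0],"twist":0.36},{"slide":[109,59,0],"twist":0.48},{"slide":[109,59,0],"twist":0.6},{"slide":[109,59,0],"twist":0.72},{"slide":[109,59,0],"twist":0.82},{"slide":[109,59,20],"twist":0.82}])

```text
t: 28.87
position: [0.6255, -0.0259, 0.224]
ee_rot: [3.136, -0.003, 0.925]
ft_force: [1.0, 0.5, 1.0]
gripper_width: 0.0448
```

```bash
python3 -c "
from h import *
goto([.624,-.0257,.1],.919)
"
```

```text
t 28.87 p [ 0.6255 -0.0259  0.224 ] yaw 0.925 q6 2.05 F [0.97 0.51 1.  ] w 0.0448
slide [ -1.1  -2.  123.9] twist 0.006
```

Call:
jog_arm(steps=[{"slide":[0,-1,25],"twist":0},{"slide":[0,-1,50],"twist":0},{"slide":[0,-1,75],"twist":0},{"slide":[0,-1,100],"twist":0},{"slide":[0,-1,114],"twist":0},{"slide":[0,-1,119],"twist":0},{"slide":[0,-1,119],"twist":0}])

```text
t: 29.45
position: [0.6215, -0.0252, 0.0998]
ee_rot: [-3.139, 0.002, 0.929]
ft_force: [-1.0, -0.5, 0.7]
gripper_width: 0.0451
```

Call:
jog_arm(fingers=4, steps=[{"slide":[0,0,0],"twist":0},{"slide":[0,0,0],"twist":0},{"slide":[0,0,0],"twist":0},{"slide":[0,0,0],"twist":0},{"slide":[0,0,0],"twist":0},{"slide":[0,0,0],"twist":0}])

```text
t: 29.95
position: [0.6242, -0.0257, 0.1032]
ee_rot: [3.139, -0.001, 0.928]
ft_force: [-1.2, 0.5, 6.0]
gripper_width: 0.0105
```

Call:
jog_arm(steps=[{"slide":[0,0,-0.2],"twist":-0.08},{"slide":[0,0,-0.5],"twist":-0.16},{"slide":[0,0,-0.7],"twist":-0.24},{"slide":[0,0,-1.0],"twist":-0.34},{"slide":[0,0,-1.0],"twist":-0.36},{"slide":[0,0,-1.0],"twist":-0.36}])

```text
t: 30.45
position: [0.6242, -0.0257, 0.1043]
ee_rot: [3.138, -0.0, 1.29]
ft_force: [-1.3, -0.1, 7.4]
gripper_width: 0.0104
```

```bash
python3 look.py side26 .1162 0; python3 -c "
import cv2
a=cv2.imread('pics/side26.png')[145:325,240:390]; cv2.imwrite('pics/cs26.png',cv2.resize(a,None,fx=3.3,fy=3.3,interpolation=2))"
```

```text
t 30.45 p [ 0.6242 -0.0257  0.1043] yaw 1.29 q6 1.68 F [-1.25 -0.11  7.42] w 0.0104
slide [-129.9   27.   -46.7] twist -1.424
comp [333 217  36  17 210] bead u,z mm [60.3 65.2] theta 0.746 lever 0.646 rmax 0.097
Fmean [0.28 0.58 7.16] +- [0. 0. 0.]
```

View pics/cs26.png

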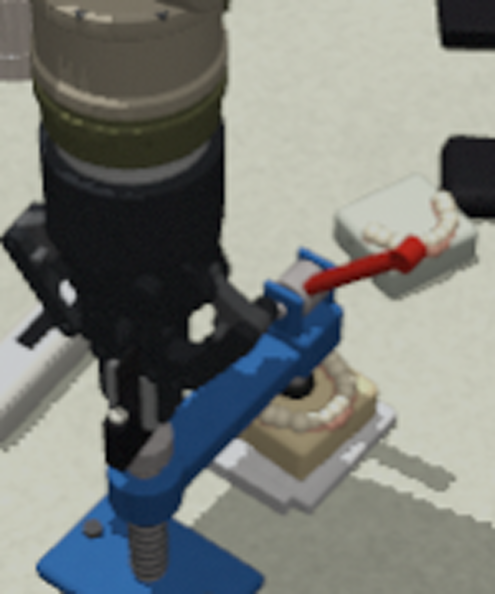

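Call:
jog_arm(fingers=45, steps=[{"slide":[0,0,0],"twist":0},{"slide":[0,0,0],"twist":0},{"slide":[0,0,0],"twist":0},{"slide":[0,0,-25],"twist":0},{"slide":[0,0,-60],"twist":-0.1},{"slide":[0,0,-100],"twist":-0.22},{"slide":[0,0,-137],"twist":-0.34},{"slide":[0,0,-137],"twist":-0.46}])

```text
t: 31.17
position: [0.6263, -0.0261, 0.2479]
ee_rot: [3.13, 0.004, 1.755]
ft_force: [-0.6, 0.7, 1.3]
gripper_width: 0.0452
```

```bash
python3 -c "
from h import *
goto([.5938,-.1470,.2400],2.7136)
"
```

```text
t 31.17 p [ 0.6263 -0.0261  0.2479] yaw 1.755 q6 1.22 F [-0.59  0.75  1.28] w 0.0452
slide [-112.9  -54.1    7.8] twist -0.959
```

Call:
jog_arm(fingers=0, steps=[{"slide":[-25,-12,0],"twist":-0.12},{"slide":[-55,-27,0],"twist":-0.24},{"slide":[-88,-42,0],"twist":-0.36},{"slide":[-113,-54,0],"twist":-0.48},{"slide":[-113,-54,0],"twist":-0.6},{"slide":[-113,-54,0],"twist":-0.72},{"slide":[-113,-54,0],"twist":-0.84},{"slide":[-113,-54,0],"twist":-0.96}])

```text
t: 31.83
position: [0.5897, -0.1468, 0.239]
ee_rot: [-3.141, -0.001, 2.714]
ft_force: [0.9, -0.6, 0.4]
gripper_width: 0.0002
```

```bash
python3 -c "
from h import *
goto([.5938,-.1470,.1480],2.7136)
"
```

```text
t 31.83 p [ 0.5897 -0.1468  0.239 ] yaw 2.714 q6 0.05 F [ 0.94 -0.57  0.41] w 0.0002
slide [-3.9  1.5 91. ] twist 0.000
```

Call:
jog_arm(steps=[{"slide":[-4,1,30],"twist":0},{"slide":[-4,1,60],"twist":0},{"slide":[-4,1,85],"twist":0},{"slide":[-2,1,95],"twist":0},{"slide":[12,1,97],"twist":0},{"slide":[26,1,99],"twist":0},{"slide":[34,1,102.4],"twist":0},{"slide":[44.7,1,108.7],"twist":0}])

```text
t: 32.5
position: [0.5501, -0.1268, 0.1317]
ee_rot: [3.142, 0.002, 2.709]
ft_force: [-0.0, -0.5, -0.3]
gripper_width: 0.0002
```

Call:
jog_arm(steps=[{"slide":[5,0,4],"twist":0},{"slide":[9.3,0,8.4],"twist":0},{"slide":[13.5,0,13.5],"twist":0},{"slide":[16.7,0,18.3],"twist":0},{"slide":[18.2,0,21],"twist":0},{"slide":[18.2,0,21],"twist":0}])

```text
t: 33.0
position: [0.5332, -0.119, 0.1096]
ee_rot: [-3.142, 0.0, 2.709]
ft_force: [-0.4, 0.4, 2.1]
gripper_width: 0.0
```

```bash
python3 look.py side27 .1163 1
```

```text
t 33.0 p [ 0.5332 -0.119   0.1096] yaw 2.709 q6 0.07 F [-0.36  0.38  2.07] w 0.0
slide [-89.7  -1.5 -41.3] twist -0.005
comp [334 230  44  15 239] bead u,z mm [79.2 36.7] theta 1.137 lever 1.037 rmax 0.0962
Fmean [-1.04 -0.19  1.5 ] +- [0.16 0.25 0.05]
```

Call:
jog_arm(steps=[{"slide":[-1,0,-1.8],"twist":0},{"slide":[-2.5,0,-4.3],"twist":0},{"slide":[-5,0,-8],"twist":0},{"slide":[-7,0,-10.6],"twist":0},{"slide":[-9,0,-12.6],"twist":0},{"slide":[-13.5,0,-17],"twist":0},{"slide":[-18,0,-21],"twist":0},{"slide":[-25,0,-25],"twist":0}])

```text
t: 33.77
position: [0.556, -0.1295, 0.1351]
ee_rot: [-3.141, -0.0, 2.709]
ft_force: [0.1, -0.8, -0.6]
gripper_width: -0.0001
```

```bash
python3 look.py side28 .1163 1
```

```text
t 33.77 p [ 0.556  -0.1295  0.1351] yaw 2.709 q6 0.06 F [ 0.15 -0.75 -0.6 ] w -0.0001
slide [-64.6  -1.5 -16. ] twist -0.005
comp [333 221  39  14 227] bead u,z mm [66.3 60.7] theta 0.829 lever 0.729 rmax 0.0983
Fmean [ 0.86 -0.93 -0.02] +- [0.62 0.55 0.19]
```

Call:
jog_arm(steps=[{"slide":[6.8,0,4],"twist":0},{"slide":[12,0,8],"twist":0},{"slide":[16.1,0,12.4],"twist":0},{"slide":[20,0,17],"twist":0},{"slide":[23.5,0,22.3],"twist":0},{"slide":[26.5,0,28],"twist":0},{"slide":[28.6,0,33.5],"twist":0},{"slide":[30.4,0,39.6],"twist":0}])

```text
t: 34.53
position: [0.5275, -0.1164, 0.0946]
ee_rot: [-3.141, -0.001, 2.709]
ft_force: [-1.1, -0.3, 1.2]
gripper_width: 0.0
```

Call:
jog_arm(steps=[{"slide":[0.6,0,3],"twist":0},{"slide":[1.2,0,6],"twist":0},{"slide":[1.2,0,6],"twist":0}])

```text
t: 34.78
position: [0.5266, -0.116, 0.0879]
ee_rot: [-3.142, -0.002, 2.709]
ft_force: [0.8, 0.7, -1.2]
gripper_width: 0.0
```

```bash
python3 look.py side29 .1163 1; python3 -c "
import cv2
a=cv2.imread('pics/side29.png')[145:325,240:390]; cv2.imwrite('pics/cs29.png',cv2.resize(a,None,fx=3.3,fy=3.3,interpolation=2))"
```

```text
t 34.78 p [ 0.5266 -0.116   0.0879] yaw 2.709 q6 0.07 F [ 0.84  0.72 -1.2 ] w 0.0
slide [-96.9  -1.5 -63.2] twist -0.005
comp [335 232  21  18 114] bead u,z mm [41.2 -8.1] theta 1.766 lever 1.666 rmax 0.0492
comp [357 246  23  15 151] bead u,z mm [85.2  0.3] theta 1.567 lever 1.467 rmax 0.0942
Fmean [ 0.23  0.6  -0.66] +- [0.05 0.04 0.18]
```

View pics/cs29.png

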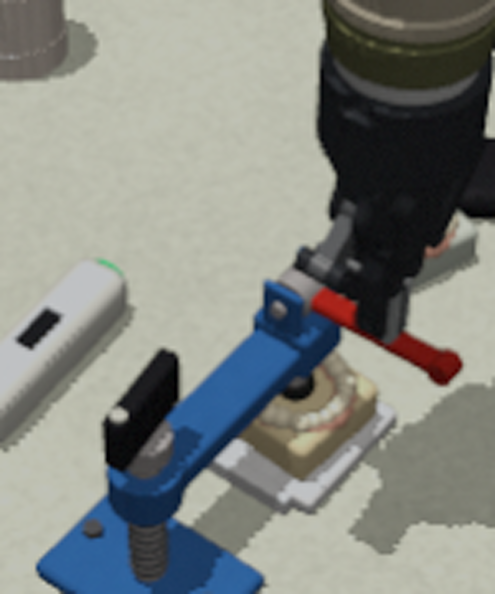

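Call:
jog_arm(steps=[{"slide":[0,0,-15],"twist":0},{"slide":[0,0,-45],"twist":0},{"slide":[0,0,-80],"twist":0},{"slide":[0,0,-115],"twist":0},{"slide":[-10,0,-150],"twist":0},{"slide":[-10,0,-160],"twist":0},{"slide":[-10,0,-160],"twist":0}])

```text
t: 35.47
position: [0.5388, -0.1214, 0.2528]
ee_rot: [3.141, 0.007, 2.709]
ft_force: [0.3, 0.1, -0.3]
gripper_width: 0.0002
```

```bash
python3 look.py side30 .1163 1; python3 -c "
import cv2
a=cv2.imread('pics/side30.png')[145:325,240:390]; cv2.imwrite('pics/cs30.png',cv2.resize(a,None,fx=3.3,fy=3.3,interpolation=2))"
```

```text
t 35.47 p [ 0.5388 -0.1214  0.2528] yaw 2.709 q6 0.07 F [ 0.28  0.09 -0.32] w 0.0002
slide [-82.9  -1.7 102.5] twist -0.005
comp [335 233  45  28 334] bead u,z mm [85.2  0.3] theta 1.567 lever 1.467 rmax 0.0942
Fmean [ 0.27  0.36 -0.34] +- [0.03 0.51 0.08]
```

View pics/cs30.png

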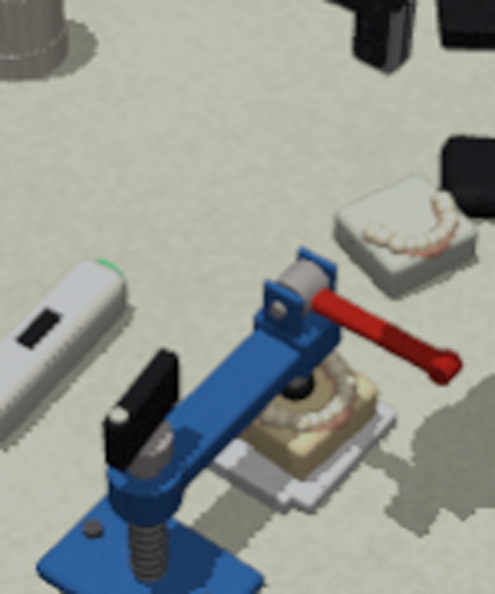

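The lever lies flat at about 1.45 rad and stays there with the gripper clear of it. The cast and the bystanders look unmoved, so I am handing the job in.

```bash
python3 -c "
from h import *
print(manip.job_done()); print(manip.state()['t'])"
```

```text
the job is handed in; nothing more can be done
None
the job is handed in; nothing more can be done
```

The cast is clamped: the lever is fully down and stayed there once the gripper was clear. I handed the job in after about 35.5 s; no verdict was reported.

**What I did:**
- I tightened the nut by about 3.1 rad and tried the lever. It did not spring back from 1.21 rad, so the setting was still too loose.
- I opened the lever, tightened 1.2 rad more and tried again. The lever sprang back to about 0.65 rad, a bit tight.
- I loosened the nut by 0.36 rad with the lever resting at about 0.65 rad, not fully open. On the next try it sprang back to 0.73 rad, against the target of 0.72.
- I then pushed the lever fully down and lifted the gripper clear.

**Last checks:**
- **Lever:** the side picture measures it at 1.47 rad, the same before and after I let go. The stop is at 1.45, so that reading is about 0.02 rad high.
- **Clamping force:** I could not measure it directly. From the bite angle I estimate about 35 N, inside the 20 to 45 N range.
- **Cast and bystanders:** the cast, second cast and scanner look unmoved in the last side picture, as does the visible part of the mouse. I judged this by eye and did not measure it.

**Disagreements:**
- **Finger height:** the real finger ends appeared about 33 to 38 mm above the reported tool point. My first grasp of the nut closed on air above it, and I allowed for this from then on.
- **Sideways offset:** positions from the cameras and from the robot differed by about 3 mm.

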